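Reverse the centre bar in its bench holder and lock the collar

ROBOT

A 6-joint arm with a two-finger parallel gripper is mounted at the origin on a cart in front of the work surface, level with it; the furniture and walls round the work are solid. World frame = base frame: x ahead of the robot, y to its left, z up, the work surface at z = 0. Lengths are in m, angles in rad, forces in N, time in s.
With the tool pointing down it reaches from about 0.25 to 0.775 m from the base axis. Payload 4 kg.
Tool frame: the origin (TCP) lies on the centre line of the jaws, within the pads' length; the fingertips stand 11 mm ahead of it and the grasp point (between the pads) lies 8 mm behind it (ctrl.tcp_to_tips is the distance from the TCP to the fingertips, in m); z points along the fingers, y is the line along which they close (so a half turn about z gives the same grasp; the last joint's range is limited). The gripper opens to 85 mm and grips with 20 to 120 N. Pads are 22 mm wide; open, the fingers measure 114 mm over their backs; the gripper's body (76 mm by 85 mm) begins 54 mm behind the grasp point. The pads swing forward as they close: fully open they stand 13 mm farther back than shut.
Start: joints at [-1.385, 0.087, 1.371, -0, 1.684, -0.103], TCP at [0.157, -0.527, 0.222] pointing down, gripper open.
Joint ranges: [-3.1, 3.1], [-0.76, 2.03], [0.27, 2.55], [-1.08, 4.22], [0.17, 2.65], [-2.57, 2.57]. Speed limits (rad/s): [2.79, 2.79, 3.14, 3.14, 3.14, 3.14].

INTERFACE

Orientations are given as [roll, pitch, yaw] about the fixed x, y, z axes, in that order (R = Rz(yaw) Ry(pitch) Rx(roll)).
In Python, from plant import ctrl gives the robot as it stands.
- The arm moves only by the shell command python3 -m inch 'ROWS' [FORCE]. ROWS is JSON, a list of rows, each a list of 7 numbers: the closure in counts, from 0 (fully open) to 255 (shut), then the shift along the tool's x, y, z in mm, then the turn, a rotation vector about the tool's x, y, z in degrees. In form: [[jaw, dx, dy, dz, wx, wy, wz], ...]. A call has 1 to 12 rows; each row is the pose to reach, as a shift and turn from the pose commanded when the call began, along the tool's axes at that moment; what a row does not reach only later rows make up. A row lasts 1/8 s, in which the tool goes at most 62.5 mm and 10.7 degrees, less where a joint would pass 70% of its speed; a pose out of reach is approached as far as the arm can. A call with a gripper value outside its range is refused whole. The fingers move at their own pace and stop on an object; FORCE is the grip in N (left out, the last holds). Time passes only in rows, so rows that repeat a pose let the fingers close. It gives the time, the measured TCP pose, the force, the opening and the grip force at its end, in the units of the state.
- ctrl.state(): the state, without advancing time (a new reading comes with each control period).
- ctrl.grab_frame(name): name is "side" or "top" or "wrist"; returns a dict with "image" (480x640x3 uint8, red, green, blue), "vfov" (degrees; the focal length in pixels is half the picture's height over the tangent of half this angle, whatever the lens; pixels are square), "cx", "cy" (the principal point, pixels), "k1" (the pictures are not rectified: a ray, as slopes to the right and down, at radius r is drawn at 1 + k1 r^2 times it, then the intrinsics apply), "world_from_camera" (4x4, takes a point from camera to world coordinates). Camera axes: x right, y down, z forward; pixel columns grow to the right and rows downward; lengths in m; the calibration is good to about 2 mm. A picture is of the moment at which its call begins. There is no depth.
- ctrl.finish_job(): hands the job in; it is judged then, once.
The state is a dict: "clock": time; "joint_positions": joint angles; "qvel": joint speeds; "joint_torque": joint torques, N m; "ee_pos": TCP position; "ee_rot": TCP orientation; "force": force on the tool from outside, world axes, zero at the start; "wrist_torque": the same for the moment, N m; "opening": opening from 0.0 (shut) to 1.0 (fully open); "grasp_force": force on a finger pad.
Only numpy, scipy, OpenCV 4.12 (cv2) and the standard library are available. Lean on these libraries where they do the work, as an engineer would, in place of code of your own. Each camera call takes 0.05 s, during which the arm holds its last target. There are 200 camera calls.

TASK

The next job needs the cone of the double-ended centre bar, but the bar lies in its bench holder with the plain round nose out. Turn the lock collar open until its slot stands up, take the bar out, turn it end for end and lay it fully home in the holder with the cone sticking out at the front, then turn the collar back so that its lever lines up with the index tooth. Leave the other things on the table where they are.

Things in the scene. Friction and masses are not known exactly. Their poses are not given: they have to be found in the camera images.
- holder: Bench holder, fixed: 114 x 96 x 12 mm foot plate under grey saddle blocks 60 mm wide (y), 70 mm high, from x = -18 to 18 and 38 to 82 mm; the collar turns in the gap. Origin on the table under the middle of the lug pocket; x runs along the slot from the front (-x, where the bar sticks out) to the back, z up. The seated bar can be held only in front of x = -18 mm.
- seat (a point): Where the middle of the bar lies when home: 56 mm above the holder's origin, axes as the holder's. The open-topped slot along x is 20 mm wide, its floor 8 mm below this point, its walls to 14 mm above it, the top 7 mm flared at 45 degrees to 32 mm. A pocket across it, x = -8 to 8 mm, y = -21 to 21 mm, takes the bar's lug and fixes the bar lengthwise.
- bar_mid (a point): Middle of the loose steel centre bar, half-way up; 16 x 16 mm square section, 150 mm long, 0.15 to 0.3 kg, x to the cone end, z up. Lug at its middle: 8 mm (x), 32 mm (y), 16 mm high, so it lies flat. Square from x = -57 to 55 mm; grip it across, 40 mm from the middle. At the start it is home, nose out (bar x along holder x); at the end bar x points out of the front.
- cone_tip (a point): Tip of the bar's pointed end, a cone 20 mm long, 75 mm from bar_mid.
- nose_tip (a point): Face of the bar's plain end, a round nose 13 mm across and 18 mm long, 75 mm from bar_mid.
- collar (a joint): Angle (rad) of the slotted U-shaped lock collar, 54 mm across, 16 mm wide, captive, turning about the bar's axis, positive about holder +x. 0: locked, lever (leaning to holder +y) in line with the index tooth. 1.745: open, its 28 mm slot straight up, lever leaning to -y. Stops at -0.3 and 1.8: it can pass the mark. It stays where left; about 2 N at the lever's end turns it.
- collar_axis (a point): Point on the collar's turning axis in the middle of its width: 28 mm behind seat along holder x, 56 mm above the table; axes as the holder's.
- grip (a point): Middle of the black grip at the lever's end: a cylinder 16 mm across and 26 mm long, parallel to the turning axis, 72 mm from the axis. It is at (y, z) = 72 mm x (cos, sin)(0.698 + collar) from collar_axis. The index tooth is a steel rib 6 mm wide slanting out of the front top left edge of the rear block, just behind the lever.
- washer_mid (a point): bystander, 46 mm square washer plate right of the table (its middle). The table from x = 0.42 to 0.53, y = -0.18 to 0.02 is kept bare for laying the bar down.
- nut_mid (a point): bystander, bright hexagon nut 31 mm wide, left front of the table (its middle)
- hammer: bystander, chipping hammer, right of the holder at the back. Above it an extraction hood hangs over the rear middle of the table (about x > 0.6, y = -0.3 to 0.1, from 0.38 m up): swing the arm past in front of it, drawn in.
- pliers: bystander, pliers with red grips, right of the table
- stub: bystander, plate with a tube stub, right front of the table
- round_bar: bystander, plain round bar 16 x 140 mm, right of the table
- gusset: bystander, three-cornered plate 72 mm, left of the table
- flat: bystander, flat steel offcut 30 x 85 mm, left front
Things that resemble listed ones, but are neither listed nor needed, are in the scene too. There is more than one size of the part that bears bar_mid; the job needs the larger.

How it is judged:
On the way, in this order (a step that is already met when the one before it is completed fails the run):
1. the collar is turned open, its slot up (value of joint collar above 1.5 rad), for 0.1 s.
2. the bar is out of the holder (distance between bar_mid and seat above 0.08 m), for 0.1 s.
3. the bar is home again, cone out, the collar still open (x of cone_tip in the frame of seat below -0.068 m and distance between bar_mid and seat below 0.007 m and z of bar_mid in the frame of seat below 0.003 m and value of joint collar above 1.2 rad), for 0.2 s.
At the end, for the whole second after the job is handed in: The bar lies fully home in the holder (middle within 7 mm of the seat point and not more than 3 mm above it, along the slot within 0.12 rad) with the cone out at the front, and the collar stands within 0.13 rad of its locked mark (x of cone_tip in the frame of seat below -0.068 m and distance between bar_mid and seat below 0.007 m and z of bar_mid in the frame of seat below 0.003 m and angle between the x axis of bar_mid and the x axis of seat, either way round below 0.12 rad and value of joint collar between -0.13 and 0.13 rad); the robot touches nothing.
It fails at once if a bystander is moved more than 40 mm (distance of any of washer_mid, nut_mid, hammer, pliers, stub, round_bar, gusset, flat from where it was at the start of the episode above 0.04 m).
It also fails if it takes over 72 s, if anything falls off the work surface, if the arm or the gripper's body presses on something with over 40 N, if the wrist force passes 120 N, or if a joint passes its speed limit or range.

## Working session

There is one attempt and no reset: what is moved stays moved. The work goes in short steps, Python scripts to look and compute and a shell command to move; the robot and the scene stay as the last step left them, time stands still between calls to the robot, and variables do not carry over. Pictures are saved under pics/ and viewed, at most 10 in all, crops included, and the job is handed in when it is done.

```bash
ls; mkdir -p pics
cat > h.py <<'E'
import numpy as np, cv2, pickle
from scipy.spatial.transform import Rotation as R
def K(f):
    h=f["image"].shape[0]; F=h/2/np.tan(np.radians(f["vfov"])/2)
    return F
def ray(f,u,v):
    F=K(f); d=np.array([(u-f["cx"])/F,(v-f["cy"])/F]); s=d.copy()
    for _ in range(30): s=d/(1+f["k1"]*(s@s))
    T=np.array(f["world_from_camera"]); return T[:3,3],T[:3,:3]@np.array([s[0],s[1],1.])
def onz(f,u,v,z):
    o,d=ray(f,u,v); return o+d*(z-o[2])/d[2]
def proj(f,P):
    T=np.array(f["world_from_camera"]); p=T[:3,:3].T@(np.array(P)-T[:3,3]); s=p[:2]/p[2]
    s=s*(1+f["k1"]*(s@s)); return K(f)*s+[f["cx"],f["cy"]]
def tri(f1,p1,f2,p2):
    o1,d1=ray(f1,*p1);o2,d2=ray(f2,*p2)
    t=np.linalg.lstsq(np.c_[d1,-d2],o2-o1,rcond=None)[0]
    a=o1+d1*t[0];b=o2+d2*t[1]; return (a+b)/2,np.linalg.norm(a-b)
def grab(n,name):
    from plant import ctrl
    f=ctrl.grab_frame(n); pickle.dump(f,open(f'pics/{name}.pkl','wb')); cv2.imwrite(f'pics/{name}.png',f["image"][:,:,::-1]); return f
def load(name): return pickle.load(open(f'pics/{name}.pkl','rb'))
E
python3 - <<'E'
from h import *
from plant import ctrl
for n in("top","side"):
    f=grab(n,n+"0"); print(n,f["vfov"],f["cx"],f["cy"],f["k1"],np.round(f["world_from_camera"],3).tolist())
print(ctrl.state())
E
```

```text
pics
top 53.43599630984266 324.8326963879257 237.13178326133345 -0.09869206479135284 [[0.028, -0.994, 0.103, 0.426], [-0.999, -0.03, -0.021, 0.022], [0.024, -0.102, -0.994, 1.18], [0.0, 0.0, 0.0, 1.0]]
side 55.696461800037056 316.1505395804807 235.44677520725526 -0.00873172830759713 [[0.996, -0.06, 0.062, 0.48], [-0.084, -0.521, 0.85, -1.041], [-0.019, -0.852, -0.524, 0.726], [0.0, 0.0, 0.0, 1.0]]
{'clock': 0.1, 'joint_positions': array([-1.38512370e+00,  8.79084782e-02,  1.37212747e+00, -6.49366313e-06,
        1.68362566e+00, -1.03095841e-01]), 'qvel': array([ 0.0006372 , -0.00131661, -0.00308442, -0.00042179,  0.00035803,
       -0.00226401]), 'joint_torque': array([ 2.41766349e-03, -3.53015220e+01, -3.14218318e+01,  1.58984216e-05,
        7.96958164e-03, -1.08056582e-06]), 'ee_pos': array([ 0.15653104, -0.52675389,  0.22092889]), 'ee_rot': array([-3.13953402e+00, -2.06503001e-04,  2.88767531e-01]), 'force': array([-0.49460409, -0.25723308, -0.36527258]), 'wrist_torque': array([ 0.02721757, -0.01771337,  0.0136389 ]), 'grasp_force': 0.0, 'opening': 1.0009506035351792}
```

View pics/top0.png

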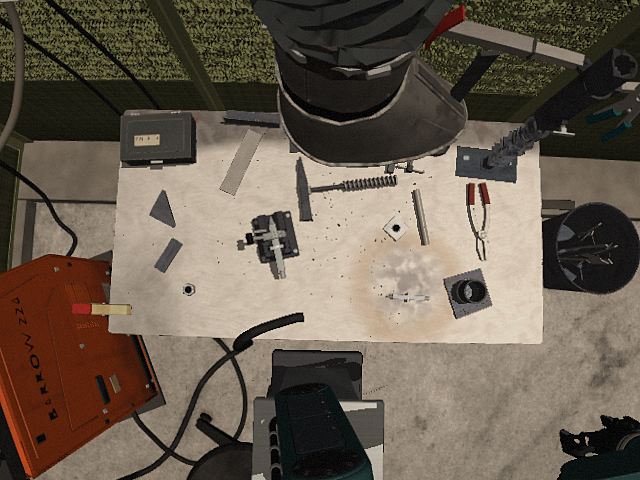

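View pics/side0.png

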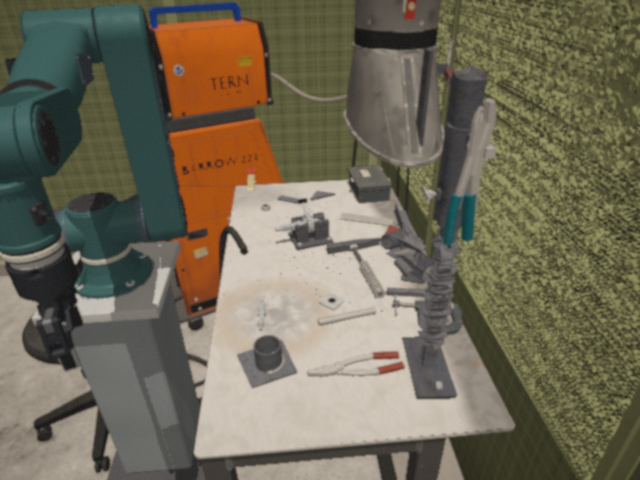

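The top view shows the holder at about (275,242) with the bar's nose toward the robot at (281,275) and the lever at (243,243). The small look-alike bar lies at (408,296) and the bare area is between them. In the side view the holder is at (308,230). I'll enlarge both holders.

Run:
```python
from h import *
a=load("top0")["image"][195:290,225:325,::-1]; b=load("side0")["image"][190:260,265:345,::-1]
a=cv2.resize(a,None,fx=6,fy=6,interpolation=cv2.INTER_CUBIC)[:570]; b=cv2.resize(b,(200*2,175*2),interpolation=cv2.INTER_CUBIC)
cv2.imwrite("pics/c1.png",a)
b=load("side0")["image"][190:260,265:345,::-1]; cv2.imwrite("pics/c2.png",cv2.resize(b,None,fx=8,fy=8,interpolation=cv2.INTER_CUBIC))
```

```text
(no output)
```

View pics/c1.png

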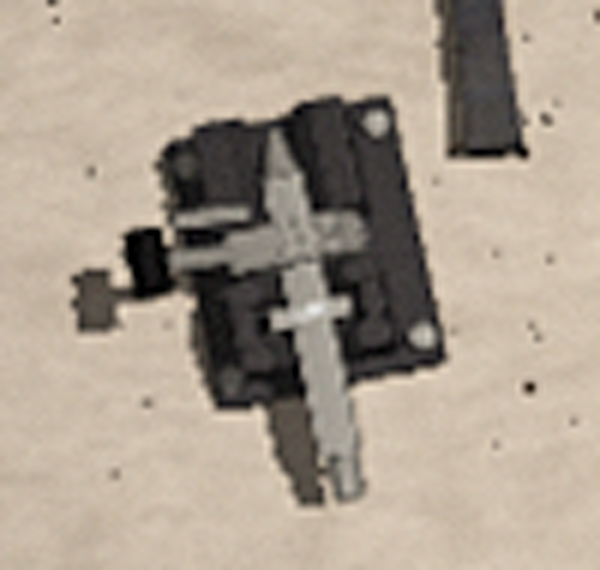

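View pics/c2.png

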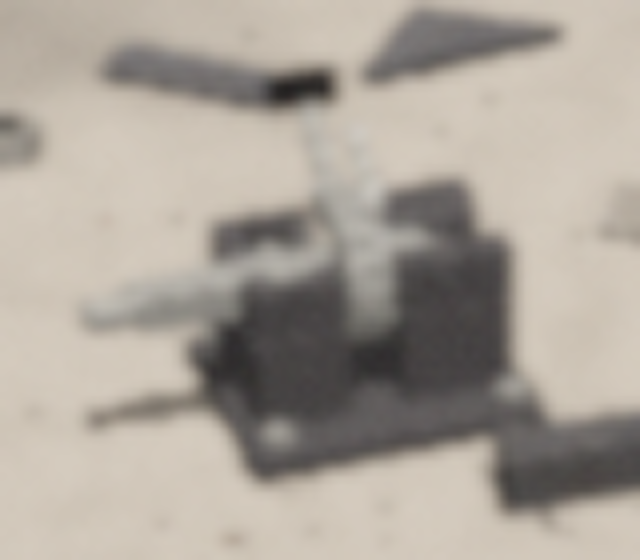

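The top crop shows the cone tip at (277,130), the lug at (312,312), the nose face at (350,497), the grip at (150,262), and the foot plate's right corners at (388,97) and (445,357). The side crop shows the nose at (85,315) and the grip at (302,87).

Run:
```python
from h import *
f=load("top0"); g=load("side0")
def P(x,y): return (x+.5)/6-.5+225,(y+.5)/6-.5+195
def Q(x,y): return (x+.5)/8-.5+265,(y+.5)/8-.5+190
ct=onz(f,*P(277,130),.056); nf=onz(f,*P(350,497),.058); lug=onz(f,*P(312,312),.064)
print(ct,nf,lug,"len",np.linalg.norm((ct-nf)[:2]),"mid",(ct+nf)/2, "yaw",np.degrees(np.arctan2(*(ct-nf)[[1,0]])))
c1=onz(f,*P(388,97),.012);c2=onz(f,*P(445,357),.012);c3=onz(f,*P(215,408),.012)
print(c1,c2,c3,np.linalg.norm(c1-c2),np.linalg.norm(c3-c2),"yaw",np.degrees(np.arctan2(*(c1-c2)[[1,0]])),np.degrees(np.arctan2(*(c3-c2)[[1,0]])))
print("grip",tri(f,P(148,262),g,Q(302,85)))
print("nose",tri(f,P(347,485),g,Q(90,312)))
y=np.arctan2(*(ct-nf)[[1,0]]); s=lug.copy(); s[2]=.056
for x,w,z in((.028,.055,.102),(0,0,0),(.075,0,0),(-.075,0,0)):
  p=s+[x*np.cos(y)-w*np.sin(y),x*np.sin(y)+w*np.cos(y),0]
  if z:p[2]=z
  print(p)
# plate fore-right corners: distance along x from origin
ex=np.array([np.cos(y),np.sin(y)])
for c in(c1,c2,c3): d=(c-s)[:2]; print(d@ex, d@[-ex[1],ex[0]])
```

```text
[0.58878138 0.12863556 0.056     ] [0.44473442 0.09426958 0.058     ] [0.51626295 0.11133305 0.064     ] len 0.14808965557550655 mid [0.5167579  0.11145257 0.057     ] yaw 13.418499243645728
[0.61028394 0.08763697 0.012     ] [0.50366521 0.06052021 0.012     ] [0.47999754 0.15356344 0.012     ] 0.11001305335495082 0.0960062570572365 yaw 14.269709993781206 104.27180506343053
grip (array([0.52949276, 0.17057596, 0.10527501]), np.float64(0.0009104998778416285))
nose (array([0.44779809, 0.09562396, 0.05665067]), np.float64(0.003213430563078445))
[0.53073517 0.17132934 0.102     ]
[0.51626295 0.11133305 0.056     ]
[0.58921552 0.12873769 0.056     ]
[0.44331037 0.0939284  0.056     ]
0.08595535316767604 -0.044867896868878064
-0.024045559726512667 -0.04650223799739581
-0.025475327681241697 0.04949337209877372
```

Both measurements agree: seat ≈ (0.516, 0.111, 0.056), yaw ≈ 14°, grip at 0.102–0.105 m high, bar about 148 mm long and foot plate 110 × 96 mm. Next I'll work out the approach, drawn in.

```bash
cat >> h.py <<'E'
S=np.array([.516,.1115,.056]); YAW=np.radians(13.9)
def H(x,y,z,S=S): # holder coords rel. to seat -> world
    c,s=np.cos(YAW),np.sin(YAW); return S+[c*x-s*y,s*x+c*y,z]
def plan(pts,start=None):
    """pts: list of (xyz world of TCP, yaw deg); prints rows' shifts from current pose"""
    from plant import ctrl
    st=ctrl.state(); p0=st["ee_pos"]; R0=R.from_euler("xyz",st["ee_rot"])
    print("t",round(st["clock"],2),"p",np.round(p0,4),"rot",np.round(np.degrees(st["ee_rot"]),2),"q",np.round(st["joint_positions"],2),"F",np.round(st["force"],1))
    for p,y in pts:
        d=R0.inv().apply(np.array(p)-p0)*1000; w=(R0.inv()*R.from_euler("xyz",[np.pi,0,np.radians(y)])).as_rotvec(degrees=True)
        print(np.round(np.r_[d,w],1).tolist(),"|d|",round(np.linalg.norm(d)))
E
python3 - <<'E'
from h import *
plan([((.32,-.12,.25),13.9),(H(.022,.095,.15),13.9)])
E
```

```text
t 0.1 p [ 0.1565 -0.5268  0.2209] rot [-1.7988e+02 -1.0000e-02  1.6550e+01] q [-1.39  0.09  1.37 -0.    1.68 -0.1 ] F [-0.5 -0.3 -0.4]
[272.5, -343.4, -28.3, -0.1, -0.0, 2.6] |d| 439
[552.7, -603.3, 16.3, -0.1, -0.0, 2.6] |d| 818
```

```bash
python3 -m inch '[[255,60,-75,-28,0,0,0],[255,110,-140,-28,0,0,2.6],[255,150,-190,-28,0,0,2.6],[255,190,-240,-28,0,0,2.6],[255,230,-290,-28,0,0,2.6],[255,272,-343,-28,0,0,2.6],[255,310,-380,-28,0,0,2.6],[255,350,-420,-28,0,0,2.6],[255,390,-460,-28,0,0,2.6],[255,400,-490,-28,0,0,2.6],[255,400,-490,-28,0,0,2.6]]'
python3 - <<'E'
from h import *
grab("wrist","w1"); plan([(H(.022,.095,.15),13.9)])
f=load("w1"); print(f["k1"],f["vfov"])
for q in((0,0,0),(-.075,0,0),(.075,0,0)): print(proj(f,H(*q)))
E
```

```text
clock: 1.48
ee_pos: [0.4004, 0.0598, 0.2492]
ee_rot: [-3.141, 0.002, 0.25]
force: [-0.1, -1.1, -0.6]
opening: -0.002
grasp_force: 0.0
t 1.52 p [0.4005 0.059  0.2493] rot [-1.7994e+02  7.0000e-02  1.4250e+01] q [ 0.01 -0.24  1.63  0.    1.76  1.33] F [-0.4  0.1  0.7]
[147.5, -117.2, 43.2, -0.1, 0.1, 0.3] |d| 193
0.018458787107472036 60.30578669326997
[295.9345924   43.81756164]
[297.20797766 146.08665682]
[294.3625114  -77.06293069]
```

View pics/w1.png

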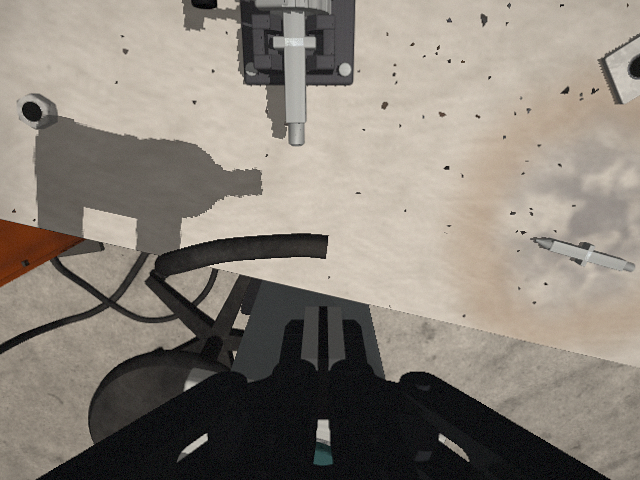

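The view agrees with the projection: the nose face is at (296,146) and the lug at (294,42), within 1 mm of predicted. The pose is good, so I'll move to just outside the lever grip.

```bash
python3 -m inch '[[255,40,-50,0,0,0,0.3],[255,75,-100,20,0,0,0.3],[255,110,-117,43,0,0,0.3],[255,147,-117,60,0,0,0.3],[255,147,-117,90,0,0,0.3],[255,147,-117,90,0,0,0.3]]'
python3 - <<'E'
from h import *
a=[(40,77.7,42.3),(60,58.5,58.4),(80,35,67),(100,10,70),(120,-13.7,64.4),(130,-25,57),(140,-35,49.3),(0,-35,100)]
plan([(H(.022,y/1e3,(z+11)/1e3),13.9) for _,y,z in a])
E
```

```text
clock: 2.28
ee_pos: [0.5136, 0.2028, 0.1564]
ee_rot: [3.141, 0.008, 0.236]
force: [-0.7, 0.1, 0.0]
opening: 0.001
grasp_force: 0.0
t 2.27 p [0.5136 0.2028 0.1564] rot [179.94   0.45  13.5 ] q [ 0.27  0.12  1.47 -0.    1.56  1.61] F [-0.7  0.1  0. ]
[2.9, 11.5, 47.1, 0.1, 0.5, -0.4] |d| 49
[2.9, 30.7, 31.1, 0.1, 0.5, -0.4] |d| 44
[3.0, 54.2, 22.5, 0.1, 0.5, -0.4] |d| 59
[3.1, 79.2, 19.5, 0.1, 0.5, -0.4] |d| 82
[3.3, 102.9, 25.1, 0.1, 0.5, -0.4] |d| 106
[3.5, 114.2, 32.5, 0.1, 0.5, -0.4] |d| 119
[3.6, 124.2, 40.3, 0.1, 0.5, -0.4] |d| 131
[3.2, 124.2, -10.4, 0.1, 0.5, -0.4] |d| 125
```

```bash
python3 -m inch '[[255,0,0,0,0,0,0],[255,0,0,0,0,0,0],[255,0,0,0,0,0,0]]'
python3 - <<'E'
from h import *
a=[(40,95,42.3),(40,77.7,42.3),(60,58.5,58.4),(80,35,67),(100,10,70),(120,-13.7,64.4),(130,-25,57),(140,-35,49.3),(0,-35,100)]
plan([(H(.022,y/1e3,(z+11)/1e3),13.9) for _,y,z in a])
E
```

```text
clock: 2.65
ee_pos: [0.5155, 0.2053, 0.1616]
ee_rot: [3.142, -0.003, 0.238]
force: [0.5, -0.2, 0.2]
opening: 0.003
grasp_force: 0.0
t 2.65 p [0.5155 0.2053 0.1616] rot [ 1.800e+02 -1.600e-01  1.364e+01] q [ 0.28  0.12  1.46 -0.    1.56  1.61] F [ 0.5 -0.2  0.2]
[-0.2, -3.8, 52.3, 0.0, -0.2, -0.3] |d| 52
[-0.1, 13.5, 52.3, 0.0, -0.2, -0.3] |d| 54
[0.0, 32.7, 36.2, 0.0, -0.2, -0.3] |d| 49
[0.1, 56.2, 27.6, 0.0, -0.2, -0.3] |d| 63
[0.3, 81.2, 24.6, 0.0, -0.2, -0.3] |d| 85
[0.4, 104.9, 30.2, 0.0, -0.2, -0.3] |d| 109
[0.4, 116.2, 37.6, 0.0, -0.2, -0.3] |d| 122
[0.4, 126.2, 45.3, 0.0, -0.2, -0.3] |d| 134
[0.6, 126.2, -5.4, 0.0, -0.2, -0.3] |d| 126
```

```bash
python3 -m inch '[[255,0,-4,30,0,0,0],[255,0,-4,51,0,0,0],[255,0,-4,51,0,0,0],[255,0,13,51,0,0,0],[255,0,24,43,0,0,0],[255,0,34,35,0,0,0],[255,0,45,30,0,0,0],[255,0,57,26,0,0,0],[255,0,70,24,0,0,0],[255,0,82,24,0,0,0],[255,0,94,26,0,0,0],[255,0,94,26,0,0,0]]'
python3 - <<'E'
from h import *
a=[(120,-13.7,64.4),(130,-25,57),(140,-35,49.3),(0,-35,100)]
plan([(H(.022,y/1e3,(z+11)/1e3),13.9) for _,y,z in a])
E
```

```text
clock: 4.15
ee_pos: [0.537, 0.1131, 0.1333]
ee_rot: [-3.142, 0.001, 0.237]
force: [-0.0, 0.3, 0.7]
opening: -0.001
grasp_force: 0.0
t 4.15 p [0.537  0.1131 0.1333] rot [-1.800e+02  8.000e-02  1.357e+01] q [ 0.1   0.12  1.51 -0.    1.51  1.44] F [-0.   0.3  0.7]
[1.3, 10.2, 1.9, -0.0, 0.1, -0.3] |d| 10
[1.4, 21.5, 9.3, -0.0, 0.1, -0.3] |d| 23
[1.4, 31.5, 17.0, -0.0, 0.1, -0.3] |d| 36
[1.4, 31.5, -33.7, -0.0, 0.1, -0.3] |d| 46
```

```bash
python3 -m inch '[[255,1,6,0,0,0,0],[255,1,12,3,0,0,0],[255,1,18,7,0,0,0],[255,1,25,12,0,0,0],[255,1,31,17,0,0,0],[255,1,31,17,0,0,0],[255,1,31,17,0,0,0],[255,1,27,0,0,0,0],[110,-40,-10,-40,0,0,0],[110,-100,-20,-60,0,0,0],[110,-100,-20,-60,0,0,0]]'
python3 - <<'E'
from h import *
f=grab("top","t2");g=grab("side","s2");w=grab("wrist","w2")
a=f["image"][195:290,225:325,::-1]; cv2.imwrite("pics/c3.png",np.vstack([np.hstack([cv2.resize(a,(400,380),interpolation=2),cv2.resize(g["image"][190:260,265:345,::-1],(400,380),interpolation=2)]),]))
print(proj(w,H(.028,-.055,.046)),proj(w,H(0,0,0)))
plan([(H(-.04,0,.004),13.9)])
E
```

```text
clock: 5.52
ee_pos: [0.4343, 0.1108, 0.1983]
ee_rot: [3.141, -0.007, 0.24]
force: [-0.1, 0.1, 0.7]
opening: 0.567
grasp_force: 0.0
[458.96497503  56.02952887] [350.87241264 110.83755139]
t 5.67 p [0.4359 0.1101 0.1949] rot [ 1.7998e+02 -1.4000e-01  1.3660e+01] q [ 0.12 -0.13  1.64 -0.    1.63  1.45] F [-0.5  0.1 -0.2]
[37.8, 17.7, 135.0, 0.0, -0.1, -0.2] |d| 141
```

View pics/c3.png

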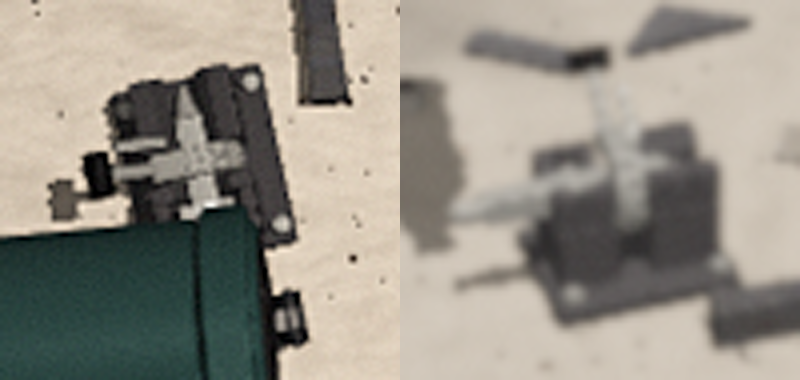

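View pics/w2.png

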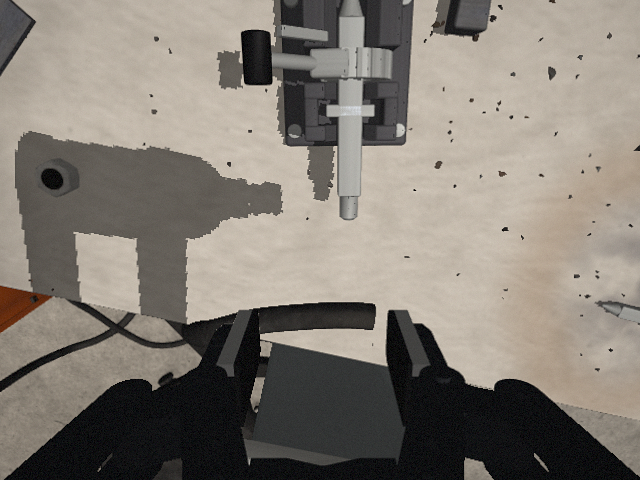

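The collar is still locked: the grip is at (257,57) in the wrist view, still on the +y side. The finger slid over it, because the picture shows the fingertips only about 7.5 mm thick each, not 14.5 mm. I'll repeat it deeper with the right thickness.

```bash
python3 - <<'E'
from h import *
plan([(H(.022,.095,.11),13.9),(H(.022,.095,.049),13.9)])
E
python3 -m inch '[[255,0,-40,0,0,0,0],[255,20,-90,0,0,0,0],[255,60,-78,5,0,0,0],[255,100,-78,20,0,0,0],[255,100,-78,29,0,0,0],[255,100,-78,60,0,0,0],[255,100,-78,90,0,0,0],[255,100,-78,90,0,0,0],[255,100,-78,90,0,0,0],[255,100,-78,90,0,0,0]]'
python3 - <<'E'
from h import *
a=[(40,70.7,38.3),(60,51.5,54.4),(80,28,63),(100,3,66),(110,-9.6,64),(120,-20.5,62),(130,-31.3,56.2),(140,-41,49)]
plan([(H(.022,y/1e3,(z+11)/1e3),13.9) for _,y,z in a])
E
```

```text
t 5.67 p [0.4359 0.1101 0.1949] rot [ 1.7998e+02 -1.4000e-01  1.3660e+01] q [ 0.12 -0.13  1.64 -0.    1.63  1.45] F [-0.5  0.1 -0.2]
[99.7, -77.6, 29.1, 0.0, -0.1, -0.2] |d| 130
[99.5, -77.6, 90.1, 0.0, -0.1, -0.2] |d| 155
clock: 6.92
ee_pos: [0.5151, 0.2095, 0.106]
ee_rot: [-3.141, -0.003, 0.238]
force: [1.0, 0.4, -0.1]
opening: -0.001
grasp_force: 0.0
t 6.92 p [0.5151 0.2095 0.106 ] rot [-179.99   -0.19   13.64] q [ 0.28  0.15  1.53 -0.    1.45  1.62] F [ 1.   0.4 -0.1]
[-0.6, 24.7, 0.6, -0.0, -0.2, -0.3] |d| 25
[-0.5, 43.9, -15.5, -0.0, -0.2, -0.3] |d| 47
[-0.3, 67.4, -24.1, -0.0, -0.2, -0.3] |d| 72
[-0.2, 92.4, -27.1, -0.0, -0.2, -0.3] |d| 96
[-0.2, 105.0, -25.1, -0.0, -0.2, -0.3] |d| 108
[-0.1, 115.9, -23.1, -0.0, -0.2, -0.3] |d| 118
[-0.1, 126.7, -17.3, -0.0, -0.2, -0.3] |d| 128
[-0.1, 136.4, -10.1, -0.0, -0.2, -0.3] |d| 137
```

```bash
python3 -m inch '[[255,0,15,3,0,0,0],[255,0,25,3,0,0,0],[255,0,31,-1,0,0,0],[255,0,37,-6,0,0,0],[255,0,44,-12,0,0,0],[255,0,51,-16,0,0,0],[255,0,59,-20,0,0,0],[255,0,67,-22,0,0,0],[255,0,76,-24,0,0,0],[255,0,84,-25,0,0,0],[255,0,92,-26,0,0,0],[255,0,92,-26,0,0,0]]'
python3 - <<'E'
from h import *
a=[(110,-9.6,64),(120,-20.5,62),(130,-31.3,56.2),(140,-41,49)]
plan([(H(.022,y/1e3,(z+11)/1e3),13.9) for _,y,z in a])
w=grab("wrist","w3");
print(proj(w,H(.028,.072*np.cos(1.745),.072*np.sin(1.745))))
E
```

```text
clock: 8.43
ee_pos: [0.5359, 0.1193, 0.13]
ee_rot: [3.142, 0.0, 0.237]
force: [-0.6, -0.6, 0.5]
opening: 0.001
grasp_force: 0.0
t 8.43 p [0.5359 0.1193 0.13  ] rot [180.     0.    13.59] q [ 0.12  0.12  1.52 -0.    1.5   1.45] F [-0.6 -0.6  0.5]
[0.9, 12.3, -1.0, 0.0, 0.0, -0.3] |d| 12
[0.9, 23.2, 1.0, 0.0, 0.0, -0.3] |d| 23
[1.0, 34.0, 6.8, 0.0, 0.0, -0.3] |d| 35
[1.0, 43.7, 14.0, 0.0, 0.0, -0.3] |d| 46
[362.39021838 295.69073493]
```

View pics/w3.png

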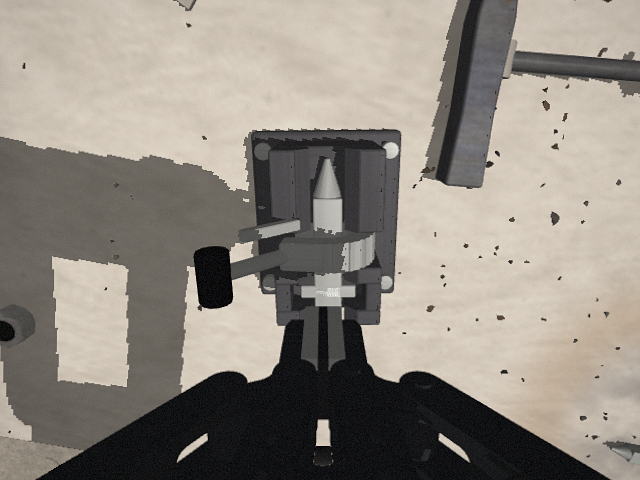

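The collar is still locked, with the grip at (213,277) and the tips at about (322,325). I'll check the fingertips' true place against the grip.

Run:
```python
from h import *
w=load("w3"); w2=load("w2"); c,s=np.cos(YAW),np.sin(YAW)
tcp=np.array([.5359,.1193,.13])
def h(p): d=p-S; return np.round([c*d[0]+s*d[1],-s*d[0]+c*d[1],d[2]],4)
for dz in(-.011,0,.008,.03): print(dz,proj(w,tcp+[0,0,dz]))
print("cam",h(np.array(w["world_from_camera"])[:3,3]),np.round(w["world_from_camera"],2).tolist())
print("grip z.102",h(onz(w,213,277,.102)),h(onz(w2,257,57,.102)),"tri",[h(tri(w,(213,277),w2,(257,57))[0])])
print("cone",h(onz(w,327,158,.056)),"lug",h(onz(w,327,291,.064)),"tip px on z.119",h(onz(w,323,322,.119)))
```

```text
-0.011 [325.14526286 302.23050047]
0 [325.29748521 314.31313505]
0.008 [325.42066011 324.08697734]
0.03 [325.82875477 356.44895668]
cam [0.1017 0.0034 0.2253] [[0.23, -0.92, -0.31, 0.61], [-0.97, -0.22, -0.07, 0.14], [0.0, 0.32, -0.95, 0.28], [0.0, 0.0, 0.0, 1.0]]
grip z.102 [0.0262 0.0553 0.046 ] [0.0281 0.0545 0.046 ] tri [array([0.0277, 0.0541, 0.0497])]
cone [ 0.0755  0.0012 -0.    ] lug [0.0011 0.0015 0.008 ] tip px on z.119 [0.0116 0.0038 0.063 ]
```

Run:
```python
from h import *
from plant import ctrl
print(ctrl.tcp_to_tips)
w=load("w3"); tcp=np.array([.5359,.1193,.13]); c,s=np.cos(YAW),np.sin(YAW)
for x in(-.011,0,.011):
  for dz in(-.011,0,.01,.02): print(x,dz,proj(w,tcp+[c*x,s*x,dz]))
g=grab("side","s3"); f=grab("top","t3")
u,v=proj(g,tcp-[0,0,.011]); print(u,v)
u,v=int(u),int(v)
cv2.imwrite("pics/c4.png",cv2.resize(g["image"][v-60:v+40,u-60:u+60,::-1],None,fx=6,fy=6,interpolation=2))
```

```text
0.011
-0.011 -0.011 [325.23619926 324.74777221]
-0.011 0 [325.39109783 337.96407199]
-0.011 0.01 [325.54932304 351.45891828]
-0.011 0.02 [325.72736482 366.63753668]
0 -0.011 [325.14526286 302.23050047]
0 0 [325.29748521 314.31313505]
0 0.01 [325.45330202 326.67661827]
0 0.02 [325.62902481 340.61417259]
0.011 -0.011 [325.05106758 278.84262209]
0.011 0 [325.20034032 289.6944968 ]
0.011 0.01 [325.35347577 300.82355767]
0.011 0.02 [325.52658287 313.39963886]
305.56079909628176 203.89186799963542
```

View pics/c4.png

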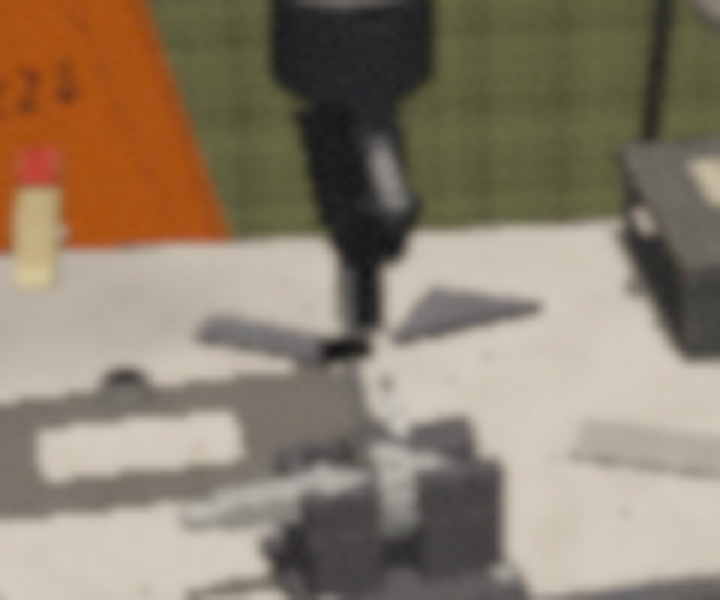

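The side crop puts the tips about 10–14 mm higher than expected (bottom at (360,335), predicted 360). So the finger again passed over the grip. I'll push about 14 mm deeper, which is harmless since touching the lever turns it the same way.

```bash
python3 -m inch '[[255,0,-30,-10,0,0,0],[255,0,-85,-10,0,0,0],[255,0,-95,10,0,0,0],[255,0,-95,39,0,0,0],[255,0,-95,39,0,0,0],[255,0,-85,39,0,0,0],[255,0,-75,39,0,0,0],[255,0,-68,38,0,0,0],[255,0,-62,33,0,0,0],[255,0,-55,28,0,0,0],[255,0,-48,23,0,0,0],[255,0,-48,23,0,0,0]]'
python3 - <<'E'
from h import *
a=[(60,51.5,40),(80,28,49),(90,15,51),(100,3,52),(110,-9.6,50),(120,-20.5,47),(130,-31.3,41),(140,-41,33),(0,-41,100)]
plan([(H(.022,y/1e3,(z+11)/1e3),13.9) for _,y,z in a])
w=grab("wrist","w4")["image"]; k=(w.max(2)<25)&(np.arange(640)[None]<290)&(np.arange(480)[:,None]<350)
n,l,st,ce=cv2.connectedComponentsWithStats(k.astype(np.uint8)); print([(s.tolist(),c.round().tolist()) for s,c in zip(st[1:],ce[1:]) if s[4]>200])
E
```

```text
clock: 10.07
ee_pos: [0.5255, 0.1661, 0.1091]
ee_rot: [3.141, -0.003, 0.237]
force: [-1.5, 2.8, 8.3]
opening: -0.002
grasp_force: 3.9
t 10.07 p [0.5255 0.1661 0.1091] rot [179.97  -0.19  13.61] q [ 0.2   0.14  1.54 -0.    1.46  1.54] F [-1.5  2.8  8.3]
[-0.4, -0.7, 2.1, 0.0, -0.2, -0.3] |d| 2
[-0.2, 22.8, -6.9, 0.0, -0.2, -0.3] |d| 24
[-0.2, 35.8, -8.9, 0.0, -0.2, -0.3] |d| 37
[-0.1, 47.8, -9.9, 0.0, -0.2, -0.3] |d| 49
[-0.0, 60.4, -7.8, 0.0, -0.2, -0.3] |d| 61
[-0.0, 71.3, -4.8, 0.0, -0.2, -0.3] |d| 71
[0.0, 82.1, 1.2, 0.0, -0.2, -0.3] |d| 82
[0.1, 91.7, 9.2, 0.0, -0.2, -0.3] |d| 92
[0.3, 91.8, -57.8, 0.0, -0.2, -0.3] |d| 108
[]
```

```bash
cat >> h.py <<'E'
def collar(f):
    """scan grip angle: mean brightness over the grip's projected axis"""
    out=[]
    for c in np.arange(-.3,1.85,.05):
        a=.698+c; v=[]
        for x in np.linspace(.018,.038,9):
            for o in(-.004,0,.004):
                u=proj(f,H(x,.072*np.cos(a)+o,.072*np.sin(a)+.003))
                i,j=int(round(u[1])),int(round(u[0]))
                v.append(f["image"][i,j].max() if 0<=i<480 and 0<=j<640 else 255)
        out.append((round(c,2),int(np.mean(v))))
    return out
E
python3 - <<'E'
from h import *
for n in("w3","w4"): print(n,collar(load(n)))
E
```

```text
w3 [(np.float64(-0.3), 72), (np.float64(-0.25), 70), (np.float64(-0.2), 70), (np.float64(-0.15), 61), (np.float64(-0.1), 16), (np.float64(-0.05), 14), (np.float64(-0.0), 16), (np.float64(0.05), 13), (np.float64(0.1), 12), (np.float64(0.15), 67), (np.float64(0.2), 73), (np.float64(0.25), 129), (np.float64(0.3), 144), (np.float64(0.35), 188), (np.float64(0.4), 176), (np.float64(0.45), 170), (np.float64(0.5), 140), (np.float64(0.55), 98), (np.float64(0.6), 90), (np.float64(0.65), 70), (np.float64(0.7), 70), (np.float64(0.75), 88), (np.float64(0.8), 114), (np.float64(0.85), 135), (np.float64(0.9), 117), (np.float64(0.95), 89), (np.float64(1.0), 65), (np.float64(1.05), 71), (np.float64(1.1), 105), (np.float64(1.15), 123), (np.float64(1.2), 154), (np.float64(1.25), 204), (np.float64(1.3), 214), (np.float64(1.35), 214), (np.float64(1.4), 214), (np.float64(1.45), 209), (np.float64(1.5), 206), (np.float64(1.55), 207), (np.float64(1.6), 207), (np.float64(1.65), 212), (np.float64(1.7), 215), (np.float64(1.75), 205), (np.float64(1.8), 215)]
w4 [(np.float64(-0.3), 221), (np.float64(-0.25), 216), 
[... 300 characters left out ...]
oat64(0.4), 18), (np.float64(0.45), 43), (np.float64(0.5), 90), (np.float64(0.55), 133), (np.float64(0.6), 160), (np.float64(0.65), 171), (np.float64(0.7), 151), (np.float64(0.75), 119), (np.float64(0.8), 103), (np.float64(0.85), 108), (np.float64(0.9), 146), (np.float64(0.95), 181), (np.float64(1.0), 213), (np.float64(1.05), 208), (np.float64(1.1), 210), (np.float64(1.15), 215), (np.float64(1.2), 208), (np.float64(1.25), 210), (np.float64(1.3), 216), (np.float64(1.35), 215), (np.float64(1.4), 215), (np.float64(1.45), 215), (np.float64(1.5), 214), (np.float64(1.55), 213), (np.float64(1.6), 214), (np.float64(1.65), 214), (np.float64(1.7), 213), (np.float64(1.75), 213), (np.float64(1.8), 212)]
```

The scan puts the collar at about 0.36 rad, so it is turning now. I'll continue along the arc.

```bash
python3 -m inch '[[255,0,6,1,0,0,0],[255,0,13,-2,0,0,0],[255,0,20,-5,0,0,0],[255,0,27,-7,0,0,0],[255,0,34,-8,0,0,0],[255,0,41,-8,0,0,0],[255,0,48,-8,0,0,0],[255,0,55,-7,0,0,0],[255,0,62,-5,0,0,0],[255,0,69,-3,0,0,0],[255,0,69,-3,0,0,0]]'
python3 - <<'E'
from h import *
a=[(120,-20.5,47),(130,-31.3,41),(140,-41,33),(0,-41,100)]
plan([(H(.022,y/1e3,(z+11)/1e3),13.9) for _,y,z in a])
print([(c.item(),v) for c,v in collar(grab("wrist","w5")) if v<60])
E
```

```text
clock: 11.5
ee_pos: [0.5412, 0.0982, 0.1102]
ee_rot: [3.14, -0.001, 0.237]
force: [0.9, -0.6, 1.8]
opening: -0.001
grasp_force: 0.8
t 11.5 p [0.5412 0.0982 0.1102] rot [ 1.799e+02 -3.000e-02  1.358e+01] q [ 0.08  0.14  1.54 -0.    1.46  1.41] F [ 0.9 -0.6  1.8]
[0.7, 1.5, -3.8, 0.1, -0.0, -0.3] |d| 4
[0.8, 12.3, 2.2, 0.1, -0.0, -0.3] |d| 13
[0.8, 22.0, 10.2, 0.1, -0.0, -0.3] |d| 24
[0.9, 22.1, -56.8, 0.1, -0.0, -0.3] |d| 61
[(1.2, 41), (1.25, 37), (1.3, 19), (1.35, 19), (1.4, 16)]
```

```bash
python3 -m inch '[[255,0,6,-1,0,0,0],[255,0,12,2,0,0,0],[255,0,17,5,0,0,0],[255,0,22,9,0,0,0],[255,0,24,10,0,0,0],[255,0,24,10,0,0,0],[255,0,24,10,0,0,0],[255,-1,15,-10,0,0,0],[255,-20,0,-60,0,0,0],[110,-70,-10,-60,0,0,0],[110,-100,-20,-60,0,0,0],[110,-100,-20,-60,0,0,0]]'
python3 - <<'E'
from h import *
w=grab("wrist","w6"); print([(c.item(),v) for c,v in collar(w) if v<60])
# bar axis in wrist view: bright columns of nose bar in front of holder
for x in(-.03,-.04,-.05):
    u,v=proj(w,H(x,0,.008)); r=w["image"][int(v)].max(1).astype(int); print(x,u,v,r[int(u)-30:int(u)+30:2].tolist())
plan([(H(-.04,0,.03),13.9),(H(-.04,0,-.003),13.9)])
E
```

```text
clock: 13.05
ee_pos: [0.4377, 0.0953, 0.1708]
ee_rot: [3.141, -0.002, 0.239]
force: [0.9, -0.9, 0.3]
opening: 0.57
grasp_force: 0.0
[(1.55, 57), (1.6, 21), (1.65, 27), (1.7, 26), (1.75, 29)]
-0.03 329.0557348586875 159.4029103626316 [103, 101, 100, 98, 102, 99, 98, 94, 124, 164, 159, 161, 162, 167, 170, 174, 173, 171, 171, 177, 163, 193, 199, 201, 199, 200, 199, 195, 200, 196]
-0.04 329.03792056868895 175.6860806398682 [99, 105, 105, 99, 100, 100, 104, 99, 86, 164, 164, 164, 166, 166, 167, 169, 171, 168, 171, 176, 161, 193, 201, 201, 198, 200, 198, 200, 199, 197]
-0.05 329.0208925850312 191.5654416782107 [100, 97, 103, 98, 103, 97, 213, 201, 144, 163, 163, 161, 165, 166, 166, 173, 170, 169, 170, 175, 161, 191, 198, 196, 197, 196, 195, 191, 192, 197]
t 13.1 p [0.4389 0.0952 0.1707] rot [ 1.7994e+02 -1.4000e-01  1.3670e+01] q [ 0.09 -0.13  1.68 -0.    1.58  1.42] F [ 0.9 -0.6 -0.8]
[38.6, 2.5, 84.8, 0.1, -0.1, -0.2] |d| 93
[38.5, 2.4, 117.8, 0.1, -0.1, -0.2] |d| 124
```

The collar is open at about 1.7 rad, and the bar is centred in view within 0.5 mm of predicted. Before grasping I'll find the true fingertip depth from the pad spacing in the wrist view.

Run:
```python
from h import *
from plant import ctrl
w=load("w6"); st=ctrl.state(); R0=R.from_euler("xyz",st["ee_rot"]); p0=st["ee_pos"]
im=w["image"].max(2).astype(int)
for r in range(296,345,6):
    print(r,im[r,216:432:4].tolist())
for wid,(c,r) in(((388-258),(323,310)),):
    F=K(w); z=F*.0482/wid; T=np.array(w["world_from_camera"])
    p=T[:3,:3]@np.array([(c-w["cx"])/F*z,(r-w["cy"])/F*z,z])+T[:3,3]; print("tip in tool frame mm",R0.inv().apply(p-p0)*1e3)
for x in(-11,0,11):
  for zz in(-13,-2,11): print(x,zz,[proj(w,p0+R0.apply([x/1e3,y/1e3,zz/1e3])).round().tolist() for y in(-24,24)])
```

```text
296 [190, 191, 198, 197, 194, 198, 196, 202, 198, 193, 204, 202, 198, 200, 198, 199, 197, 194, 198, 195, 199, 199, 195, 192, 191, 193, 198, 200, 194, 195, 193, 199, 195, 196, 198, 197, 197, 194, 194, 192, 196, 200, 197, 196, 199, 201, 194, 197, 195, 192, 192, 196, 189, 195]
302 [192, 192, 192, 197, 197, 201, 199, 199, 202, 198, 199, 196, 198, 202, 199, 196, 196, 201, 200, 199, 196, 199, 198, 192, 193, 191, 197, 197, 199, 198, 200, 202, 200, 200, 198, 194, 191, 190, 194, 192, 196, 192, 197, 202, 195, 201, 191, 199, 196, 195, 192, 194, 196, 194]
308 [195, 195, 196, 199, 201, 202, 207, 203, 202, 206, 204, 199, 194, 196, 200, 197, 199, 196, 192, 193, 196, 197, 193, 195, 191, 189, 189, 195, 194, 193, 193, 194, 194, 193, 189, 193, 191, 193, 190, 191, 197, 203, 200, 199, 198, 198, 202, 202, 197, 194, 192, 191, 188, 196]
314 [198, 196, 197, 197, 196, 177, 64, 67, 68, 12, 0, 204, 206, 208, 213, 213, 216, 130, 79, 69, 71, 38, 18, 19, 15, 9, 3, 7, 20, 11, 11, 18, 14, 67, 65, 95, 202, 191, 196, 191, 196, 197, 198, 23, 16, 64, 66, 64, 69, 199, 197, 197, 197, 192]
320 [200, 198, 204, 121, 92, 67, 
[... 844 characters left out ...]
1, 15, 63, 68, 67, 63, 20, 23, 23]
344 [18, 19, 47, 68, 62, 67, 38, 10, 17, 12, 21, 97, 50, 183, 185, 184, 184, 194, 198, 191, 195, 190, 190, 190, 189, 191, 193, 191, 194, 194, 192, 193, 193, 194, 196, 186, 197, 198, 198, 195, 190, 199, 209, 16, 12, 16, 13, 8, 67, 67, 68, 67, 22, 15]
tip in tool frame mm [  7.8969212   -1.37656469 -13.66350589]
-11 -13 [[264.0, 353.0], [389.0, 353.0]]
-11 -2 [[268.0, 338.0], [385.0, 338.0]]
-11 11 [[272.0, 322.0], [380.0, 322.0]]
0 -13 [[263.0, 328.0], [390.0, 328.0]]
0 -2 [[267.0, 314.0], [386.0, 314.0]]
0 11 [[271.0, 300.0], [382.0, 300.0]]
11 -13 [[262.0, 302.0], [392.0, 302.0]]
11 -2 [[266.0, 289.0], [387.0, 289.0]]
11 11 [[270.0, 276.0], [383.0, 276.0]]
```

```bash
python3 -m inch '[[110,39,2,30,0,0,-0.2],[110,39,2,60,0,0,-0.2],[110,39,2,90,0,0,-0.2],[110,39,2,112,0,0,-0.2],[110,39,2,122,0,0,-0.2],[110,39,2,122,0,0,-0.2],[255,39,2,122,0,0,-0.2],[255,39,2,122,0,0,-0.2],[255,39,2,122,0,0,-0.2],[255,39,2,122,0,0,-0.2]]' 80
python3 - <<'E'
from h import *
plan([(H(-.04,0,-.007),13.9),(H(-.04,0,.11),13.9)])
E
```

```text
clock: 14.35
ee_pos: [0.4781, 0.1024, 0.0493]
ee_rot: [3.141, -0.002, 0.242]
force: [0.0, -0.7, 5.4]
opening: 0.15
grasp_force: 78.5
t 14.35 p [0.4781 0.1024 0.0493] rot [ 1.7995e+02 -1.4000e-01  1.3840e+01] q [ 0.1   0.05  1.76 -0.    1.33  1.42] F [ 0.  -0.7  5.4]
[-1.0, 0.3, 0.3, 0.0, -0.1, -0.1] |d| 1
[-0.7, 0.4, -116.7, 0.0, -0.1, -0.1] |d| 117
```

```bash
python3 -m inch '[[255,0,0,-5,0,0,0],[255,0,0,-12,0,0,0],[255,0,0,-25,0,0,0],[255,0,0,-50,0,0,0],[255,0,0,-80,0,0,0],[255,0,0,-115,0,0,0],[255,0,0,-115,0,0,0],[255,0,0,-115,0,0,0]]'
python3 - <<'E'
from h import *
w=grab("wrist","w7"); f=grab("side","s7")
plan([])
print([(c.item(),v) for c,v in collar(w) if v<60])
a=np.hstack([w["image"][100:400,180:480,::-1],cv2.resize(f["image"][150:230,260:340,::-1],(300,300),interpolation=2)])
cv2.imwrite("pics/c5.png",a)
E
```

```text
clock: 15.35
ee_pos: [0.4766, 0.1025, 0.1621]
ee_rot: [-3.141, 0.002, 0.242]
force: [-0.7, -0.0, -2.6]
opening: 0.151
grasp_force: 78.3
t 15.45 p [0.476  0.1024 0.161 ] rot [-179.97    0.22   13.85] q [ 0.1  -0.03  1.61 -0.    1.56  1.42] F [ 0.   0.3 -2.9]
[(0.45, 59), (0.5, 45), (0.55, 57), (1.6, 25), (1.65, 28), (1.7, 29), (1.75, 29)]
```

View pics/c5.png

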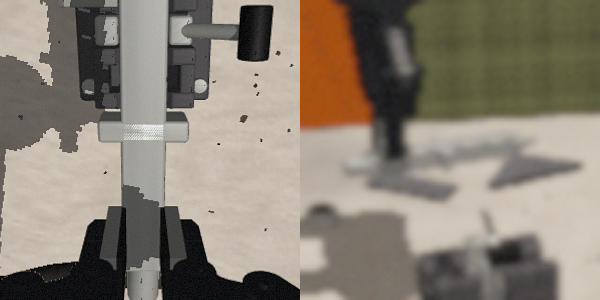

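The bar is held level and centred in the jaws: lug at (143,131) in the left crop, weight about 2.7 N. The collar stayed open at about 1.7 rad. Next I'll carry it to the bare area, turning +76°.

Run:
```python
from h import *
plan([((.44,.0,.165),52),((.475,-.12,.165),90),((.475,-.12,.05),90)])
```

```text
t 15.45 p [0.476  0.1024 0.161 ] rot [-179.97    0.22   13.85] q [ 0.1  -0.03  1.61 -0.    1.56  1.42] F [ 0.   0.3 -2.9]
[-59.5, 90.8, -3.8, -0.1, 0.2, -38.2] |d| 109
[-54.2, 215.7, -3.9, -0.2, 0.2, -76.2] |d| 222
[-53.8, 215.8, 111.1, -0.2, 0.2, -76.2] |d| 249
```

```bash
python3 -m inch '[[255,-20,25,-4,0,0,0],[255,-40,50,-4,0,0,-8],[255,-58,75,-4,0,0,-18],[255,-60,100,-4,0,0,-28],[255,-58,130,-4,0,0,-38],[255,-56,160,-4,0,0,-48],[255,-54,190,-4,0,0,-58],[255,-54,216,-4,0,0,-68],[255,-54,216,20,0,0,-76],[255,-54,216,60,0,0,-76],[255,-54,216,100,0,0,-76],[255,-54,216,111,0,0,-76]]'
python3 -m inch '[[255,0,0,0,0,0,0],[255,0,0,0,0,0,0]]'
python3 - <<'E'
from h import *
plan([((.475,-.12,.02),90),((.475,-.12,.012),90)])
E
```

```text
clock: 16.95
ee_pos: [0.4731, -0.119, 0.0475]
ee_rot: [-3.133, -0.003, 1.568]
force: [-0.0, -0.7, -1.5]
opening: 0.149
grasp_force: 78.5
clock: 17.2
ee_pos: [0.4778, -0.1206, 0.0538]
ee_rot: [3.138, 0.001, 1.568]
force: [-0.1, -0.4, -2.3]
opening: 0.15
grasp_force: 78.5
t 17.2 p [ 0.4778 -0.1206  0.0538] rot [1.7981e+02 8.0000e-02 8.9850e+01] q [-0.36  0.06  1.75 -0.    1.34 -0.36] F [-0.1 -0.4 -2.3]
[0.6, -2.9, 33.8, 0.2, 0.1, -0.1] |d| 34
[0.6, -3.0, 41.8, 0.2, 0.1, -0.1] |d| 42
```

```bash
python3 -m inch '[[255,0,0,15,0,0,0],[255,0,0,28,0,0,0],[255,0,0,34,0,0,0],[255,0,0,34,0,0,0],[255,0,0,34,0,0,0]]'; python3 -m inch '[[255,0,0,2,0,0,0],[255,0,0,4,0,0,0],[255,0,0,4,0,0,0]]'
```

```text
clock: 17.82
ee_pos: [0.4767, -0.1202, 0.0182]
ee_rot: [3.141, 0.0, 1.568]
force: [0.0, -0.0, -1.9]
opening: 0.144
grasp_force: 78.5
clock: 18.2
ee_pos: [0.4763, -0.1201, 0.0139]
ee_rot: [-3.141, -0.0, 1.568]
force: [0.4, -0.8, -2.6]
opening: 0.149
grasp_force: 78.5
```

```bash
python3 -m inch '[[255,0,0,2,0,0,0],[255,0,0,3,0,0,0],[255,0,0,3,0,0,0]]'; python3 -m inch '[[255,0,0,2,0,0,0],[255,0,0,3,0,0,0],[255,0,0,3,0,0,0]]'
```

```text
clock: 18.58
ee_pos: [0.4763, -0.1201, 0.0108]
ee_rot: [-3.141, -0.0, 1.568]
force: [-0.8, -0.1, -2.0]
opening: 0.149
grasp_force: 78.5
clock: 18.95
ee_pos: [0.4763, -0.1201, 0.0078]
ee_rot: [-3.141, -0.0, 1.568]
force: [0.6, -0.5, -2.4]
opening: 0.146
grasp_force: 78.5
```

```bash
python3 -m inch '[[255,0,0,2,0,0,0],[255,0,0,4,0,0,0],[255,0,0,4,0,0,0]]'; python3 -m inch '[[255,0,0,1,0,0,0],[255,0,0,2,0,0,0],[255,0,0,2,0,0,0]]'
```

```text
clock: 19.32
ee_pos: [0.4762, -0.12, 0.0037]
ee_rot: [-3.141, -0.0, 1.568]
force: [-0.0, -0.1, -2.4]
opening: 0.148
grasp_force: 78.5
clock: 19.7
ee_pos: [0.4765, -0.1202, 0.0021]
ee_rot: [3.141, 0.0, 1.568]
force: [0.3, -0.7, -0.3]
opening: 0.15
grasp_force: 78.6
```

The bar meets the table at TCP z ≈ 0.002, as expected for the bar's underside, so the tips don't lead it. I'll release, rise and measure.

```bash
python3 -m inch '[[150,0,0,1,0,0,0],[150,0,0,0,0,0,0],[150,0,0,0,0,0,0],[140,0,0,-30,0,0,0],[140,0,0,-80,0,0,0],[140,-20,0,-130,0,0,0],[140,-20,0,-130,0,0,0],[140,-20,0,-130,0,0,0]]'
python3 - <<'E'
from h import *
w=grab("wrist","w8"); plan([])
im=w["image"]; u=proj(w,(.4765,-.08,.016)); print("pred lug",u)
for y in(-.13,-.11,-.06,-.04,-.02):
    u,v=proj(w,(.4765,y,.016)); r=im[int(round(v))].astype(int); j=int(u); print(y,round(u),round(v),r[j-40:j+41:2].max(1).tolist())
E
```

```text
clock: 20.7
ee_pos: [0.4761, -0.14, 0.1317]
ee_rot: [-3.141, -0.0, 1.568]
force: [-0.8, -0.2, -0.8]
opening: 0.453
grasp_force: 0.0
t 20.75 p [ 0.4755 -0.1396  0.1306] rot [-1.7987e+02 -6.0000e-02  8.9850e+01] q [-0.4   0.    1.64  0.    1.5  -0.4 ] F [ 0.1 -0.4  0. ]
pred lug [324.76102265 143.94639724]
-0.13 325 221 [175, 171, 167, 163, 162, 163, 162, 160, 157, 160, 157, 159, 161, 164, 137, 182, 176, 178, 181, 181, 185, 181, 180, 180, 185, 140, 162, 162, 162, 164, 164, 167, 166, 170, 166, 166, 168, 168, 166, 167, 166]
-0.11 325 191 [169, 165, 164, 164, 163, 163, 166, 166, 163, 160, 161, 161, 162, 167, 134, 171, 173, 170, 173, 180, 179, 182, 177, 175, 180, 156, 164, 172, 168, 161, 165, 168, 165, 168, 164, 162, 166, 168, 170, 168, 169]
-0.06 325 110 [89, 93, 88, 89, 88, 87, 87, 92, 92, 90, 86, 93, 94, 80, 75, 74, 72, 75, 77, 72, 75, 80, 78, 74, 76, 74, 70, 94, 96, 91, 94, 87, 90, 94, 95, 91, 90, 87, 91, 89, 89]
-0.04 325 75 [92, 91, 91, 92, 91, 89, 91, 92, 88, 89, 89, 90, 91, 74, 75, 72, 73, 78, 73, 76, 79, 78, 75, 79, 76, 78, 69, 93, 88, 93, 93, 88, 86, 89, 90, 93, 89, 184, 186, 182, 184]
-0.02 325 38 [87, 87, 87, 87, 88, 86, 86, 84, 85, 90, 90, 92, 91, 91, 94, 62, 69, 67, 73, 72, 74, 70, 70, 65, 68, 84, 88, 92, 91, 91, 93, 93, 90, 81, 180, 175, 176, 178, 181, 178, 179]
```

Run:
```python
from h import *
w=load("w8"); im=w["image"].max(2).astype(int)
for c in(304,345): print(c,im[110:180,c].tolist())
for r in(130,138,144,150,155): p=onz(w,324,r,.016); print(r,p.round(4))
print(im[142,280:370:2].tolist())
plan([((.476,-.04,.05),90),((.476,-.04,.0),90)])
```

```text
304 [86, 87, 88, 91, 91, 86, 88, 90, 85, 89, 87, 92, 88, 88, 87, 85, 88, 94, 90, 86, 90, 86, 90, 82, 87, 62, 60, 73, 77, 74, 73, 74, 74, 77, 75, 72, 73, 75, 68, 109, 177, 170, 166, 170, 166, 169, 167, 169, 170, 170, 169, 172, 169, 169, 168, 168, 165, 169, 166, 166, 167, 168, 165, 168, 166, 166, 165, 166, 164, 164]
345 [94, 93, 94, 91, 93, 94, 94, 89, 94, 90, 89, 88, 94, 88, 92, 91, 93, 92, 86, 88, 86, 90, 88, 91, 89, 64, 56, 68, 77, 81, 76, 78, 76, 78, 77, 79, 74, 73, 68, 70, 91, 88, 83, 84, 88, 84, 84, 85, 82, 89, 84, 83, 82, 79, 87, 84, 85, 90, 82, 110, 173, 172, 168, 168, 169, 167, 168, 166, 169, 166]
130 [ 0.476  -0.0715  0.016 ]
138 [ 0.476  -0.0764  0.016 ]
144 [ 0.476 -0.08   0.016]
150 [ 0.476  -0.0837  0.016 ]
155 [ 0.476  -0.0868  0.016 ]
[89, 85, 174, 181, 177, 178, 183, 85, 91, 69, 75, 75, 74, 71, 73, 76, 73, 78, 75, 75, 74, 75, 76, 77, 74, 77, 80, 77, 78, 78, 75, 74, 78, 78, 68, 87, 86, 87, 83, 90, 90, 88, 89, 90, 90]
t 20.75 p [ 0.4755 -0.1396  0.1306] rot [-1.7987e+02 -6.0000e-02  8.9850e+01] q [-0.4   0.    1.64  0.    1.5  -0.4 ] F [ 0.1 -0.4  0. ]
[99.5, 0.4, 80.7, -0.1, -0.1, -0.2] |d| 128
[99.5, 0.5, 130.7, -0.1, -0.1, -0.2] |d| 164
```

```bash
python3 -m inch '[[140,50,0,30,0,0,0],[140,100,0,60,0,0,0],[140,100,0,95,0,0,0],[140,100,0,115,0,0,0],[140,100,0,126,0,0,0],[140,100,0,127,0,0,0],[255,100,0,127,0,0,0],[255,100,0,127,0,0,0],[255,100,0,127,0,0,0]]' 80
python3 -m inch '[[255,0,0,-5,0,0,0],[255,0,0,-30,0,0,0],[255,0,0,-80,0,0,0],[255,0,0,-130,0,0,0],[255,0,0,-160,0,0,0],[255,0,0,-160,0,0,0],[255,0,0,-160,0,0,0]]'
python3 - <<'E'
from h import *
grab("wrist","w9"); plan([((.44,.0,.165),150),(H(-.041,0,.11),193.9)])
E
```

```text
clock: 21.88
ee_pos: [0.4774, -0.0404, 0.0062]
ee_rot: [3.14, 0.001, 1.568]
force: [-1.1, 0.9, 3.7]
opening: 0.103
grasp_force: 78.4
clock: 22.75
ee_pos: [0.4761, -0.04, 0.164]
ee_rot: [-3.14, -0.0, 1.568]
force: [0.3, 1.0, -0.2]
opening: 0.001
grasp_force: 0.0
t 22.8 p [ 0.4757 -0.0399  0.1633] rot [-1.7983e+02 -3.0000e-02  8.9850e+01] q [-0.2  -0.05  1.63 -0.    1.57 -0.2 ] F [ 0.4 -0.7  0.5]
[39.8, -35.8, -1.6, -0.1, -0.1, -60.2] |d| 54
[141.6, 0.1, -2.7, -0.1, -0.2, -104.1] |d| 142
```

The second grasp slipped off the top edges because it was too shallow. I'll re-measure the bar, then go lower, feeling for the table.

Run:
```python
from h import *
w=load("w9"); im=w["image"].max(2).astype(int)
for y in(-.13,-.11,-.06,-.05,-.0,):
    u,v=proj(w,(.476,y,.016)); j=int(round(u)); print(y,j,round(v),im[min(int(round(v)),479),j-40:j+41:2].tolist() if v<480 else '')
u,v=proj(w,(.476,-.079,.016)); print(u,v)
for c in(-17,17): print(im[int(v)-25:int(v)+26,int(u)+c].tolist())
plan([((.476,-.08,.15),90),((.476,-.14,.13),90)])
```

```text
-0.13 325 329 [36, 14, 12, 15, 12, 20, 17, 12, 14, 43, 59, 55, 59, 61, 56, 56, 55, 8, 12, 10, 3, 8, 57, 54, 60, 58, 57, 59, 56, 15, 18, 20, 14, 13, 13, 21, 5, 4, 74, 156, 156]
-0.11 324 307 [153, 149, 153, 152, 154, 152, 151, 156, 153, 151, 157, 58, 54, 56, 55, 58, 52, 48, 14, 7, 17, 18, 57, 55, 52, 58, 56, 49, 70, 157, 155, 152, 157, 157, 159, 156, 160, 158, 158, 156, 158]
-0.06 324 248 [169, 163, 167, 88, 47, 172, 164, 164, 167, 167, 165, 164, 164, 166, 171, 173, 169, 172, 167, 168, 172, 169, 173, 170, 100, 81, 80, 83, 86, 84, 63, 59, 57, 54, 47, 132, 167, 163, 159, 192, 160]
-0.05 324 235 [173, 166, 172, 177, 170, 169, 167, 170, 167, 169, 168, 172, 169, 174, 173, 176, 173, 178, 176, 174, 175, 171, 169, 170, 171, 174, 172, 171, 171, 172, 174, 179, 57, 58, 57, 55, 72, 52, 89, 79, 54]
-0.0 324 169 [172, 173, 172, 174, 170, 169, 168, 165, 165, 164, 166, 168, 166, 171, 172, 173, 177, 174, 174, 172, 170, 171, 170, 168, 172, 171, 174, 172, 175, 173, 174, 174, 177, 175, 175, 169, 172, 169, 164, 169, 169]
324.43370351885414 270.68400181515847
[165, 170, 164, 162, 168, 164, 163, 164, 163, 166, 165, 160, 161, 160, 163, 163, 161, 163, 167, 88, 79, 78, 80, 80, 81, 83, 74, 60, 56, 54, 60, 56, 47, 84, 135, 169, 168, 159, 157, 158, 157, 163, 160, 163, 160, 165, 169, 169, 169, 171, 169]
[86, 88, 93, 87, 71, 58, 56, 62, 61, 55, 55, 85, 135, 166, 163, 158, 156, 161, 155, 160, 161, 164, 159, 162, 169, 168, 170, 170, 168, 166, 169, 166, 171, 149, 150, 161, 157, 157, 159, 162, 160, 162, 158, 160, 162, 158, 156, 160, 159, 157, 156]
t 22.8 p [ 0.4757 -0.0399  0.1633] rot [-1.7983e+02 -3.0000e-02  8.9850e+01] q [-0.2  -0.05  1.63 -0.    1.57 -0.2 ] F [ 0.4 -0.7  0.5]
[-40.1, 0.5, 13.3, -0.2, -0.0, -0.2] |d| 42
[-100.1, 0.7, 33.2, -0.2, -0.0, -0.2] |d| 105
```

The bar has shifted or turned: bar pixels are no longer on the expected line. I'll draw the arm aside and find it by differencing the top view.

```bash
python3 -m inch '[[140,-40,40,-20,0,0,0],[140,-90,80,-30,0,0,0],[140,-140,110,-30,0,0,0],[140,-190,120,-30,0,0,0],[140,-210,120,-30,0,0,0],[140,-210,120,-30,0,0,0]]'
python3 - <<'E'
from h import *
f=grab("top","t9"); b=load("top0"); plan([])
d=cv2.absdiff(f["image"],b["image"]).max(2)
m=(d>22).astype(np.uint8)
x0,y0=proj(f,(.65,.06,0)).astype(int); x1,y1=proj(f,(.36,-.25,0)).astype(int); print(x0,y0,x1,y1)
k=np.zeros_like(m); k[y0:y1,x0:x1]=m[y0:y1,x0:x1]; k=cv2.morphologyEx(k,cv2.MORPH_CLOSE,np.ones((3,3)))
n,l,st,ce=cv2.connectedComponentsWithStats(k)
for i in range(1,n):
    if st[i,4]>40: 
        c,_=cv2.findContours((l==i).astype(np.uint8),0,1); print(st[i].tolist(),ce[i].round(1),cv2.minAreaRect(c[0]))
# ascii of gray
g=f["image"].max(2).astype(int)
u,v=proj(f,(.476,-.08,.01)).astype(int)
for r in range(v-45,v+46,2): print(''.join('#' if q<60 else '+' if q<120 else '-' if q<165 else '.' for q in g[r,u-60:u+60:1]))
print(u,v)
E
```

```text
clock: 23.55
ee_pos: [0.5952, -0.2509, 0.1929]
ee_rot: [-3.138, -0.002, 1.566]
force: [0.3, 0.8, 0.9]
opening: 0.451
grasp_force: 0.0
t 23.6 p [ 0.5954 -0.2497  0.1937] rot [-1.7988e+02 -1.2000e-01  8.9830e+01] q [-0.49  0.31  1.16  0.    1.67 -0.48] F [ 0.  -0.2  0.4]
301 196 422 315
[301, 196, 121, 119, 14136] [361.4 255.7] ((361.0, 255.0), (118.0, 120.0), 90.0)
..............................-+++++++++++++++++++++++++++++++++++++++++++++++++++++++++++++++++++......................
###+.........................+++++++++++++++++++++++++++++++++++++++++++++++++++++++++++++++++++++.-.-..................
####........................-++++++++++++++++++++-++++++++++++++++++++++++++++++++++++++++++++++++######-...............
####+......................++++++++++++++++++++++++++++++++++++++++++++++++++++++++++++++++++++++#######+...............
#####......................+++++++++++++++++++++++++++++++++++++++++++++++++++++++++++++++++++++++#####-................
#####-....................+++++++++++++++++++++++++++++++++++++++++++++++++++++++++++++++++++++++++.....................
#+-....
[... 4140 characters left out ...]
++++++++++++++........................................................+################
++++++++++++++++++++++++++++++++++++++++++++++........................................................################+#
++++++++++++++++++++++++++++++++++++++++++++.........................................................################+#+
++++++++++++++++++++++++++++++++++++..-++...........................................................##################++
+++++++++++++++++++++++++++++++++++...............................................................+##################+++
++++++++++++++++++++++++++++++++++...............................................................+################+##+++
355 267
```

I mixed up the tool's y sign and the arm stands at x = 0.595, clear of everything. The bar now lies diagonally from about (333,240) to (365,280) in the top view. I'll draw the arm in properly and look again.

```bash
python3 -m inch '[[140,-10,-60,0,0,0,0],[140,-20,-120,0,0,0,0],[140,-40,-180,0,0,0,0],[140,-60,-240,0,0,0,0],[140,-80,-290,0,0,0,0],[140,-80,-290,0,0,0,0],[140,-80,-290,0,0,0,0]]'
python3 - <<'E'
from h import *
f=grab("top","t10"); plan([])
g=f["image"].max(2).astype(int)
u,v=proj(f,(.476,-.08,.01)).astype(int)
for r in range(v-45,v+40,2): print(''.join('#' if q<60 else '+' if q<120 else '-' if q<150 else ':' if q<185 else '.' for q in g[r,u-50:u+50]))
print(u,v)
E
```

```text
clock: 24.48
ee_pos: [0.3067, -0.3283, 0.1953]
ee_rot: [3.14, 0.0, 1.57]
force: [0.5, -0.7, 0.1]
opening: 0.448
grasp_force: 0.0
t 24.52 p [ 0.307  -0.3284  0.1952] rot [179.93  -0.    89.98] q [-0.95 -0.13  1.64  0.    1.63 -0.95] F [0.4 0.4 0.3]
...................................................................................:................
................................-#:..............................................-:......-:-:.......
.................................:-............................................-:......-######-.....
.....................:+.......................................................+.......:+######+.....
............................--.................................................+:.......+####+-.....
...........................:#+--:...............................................:+-.................
............................+++----................................................++...............
.....................:......:+++:-..................................................:++.........:...
...........:.................-#:.:::::......
[... 2798 characters left out ...]
...........................................................:.:#......:---+....::::--::
..........................-.....................................................-#++---+............
.............................................:......................................:++#--::::......
...............................................................................::.........::::::::.#
.............................................:..........................................:::::::....:
.................................................................................................::.
....................................................................................................
355 267
```

The bar is clear now: cone tip at about (333,230), nose face at about (366,279), and the lug near (349,257).

Run:
```python
from h import *
f=load("t10"); 
a=onz(f,333.5,229.5,.008); b=onz(f,366,279.5,.008); m=(a+b)/2; d=(a-b)/np.linalg.norm(a-b)
print(a,b,np.linalg.norm(a-b),m,np.degrees(np.arctan2(d[1],d[0])))
l=onz(f,305+44.,222+35.,.016); print("lug",l)
g=f["image"].max(2).astype(int)
for r in range(250,266): print(r,g[r,336:366].tolist())
```

```text
[ 0.56743409 -0.02324039  0.008     ] [ 0.44625925 -0.10639314  0.008     ] 0.14696163489858224 [ 0.50684667 -0.06481676  0.008     ] 34.45874496338041
lug [ 0.49989906 -0.06266312  0.016     ]
250 [213, 217, 222, 225, 184, 111, 68, 59, 161, 188, 181, 183, 188, 189, 196, 206, 216, 205, 177, 194, 214, 214, 215, 214, 217, 214, 210, 213, 156, 189]
251 [222, 223, 227, 226, 237, 198, 115, 67, 125, 182, 186, 183, 189, 186, 185, 191, 195, 169, 175, 183, 192, 212, 214, 216, 184, 201, 209, 212, 214, 211]
252 [224, 225, 224, 229, 229, 245, 156, 80, 49, 144, 184, 182, 184, 188, 187, 201, 167, 166, 181, 198, 170, 198, 216, 219, 159, 192, 213, 211, 210, 210]
253 [221, 216, 222, 223, 222, 231, 152, 74, 69, 74, 163, 185, 179, 183, 192, 194, 191, 187, 181, 198, 199, 207, 212, 212, 218, 212, 211, 213, 211, 208]
254 [216, 216, 221, 220, 224, 235, 188, 112, 85, 67, 122, 177, 187, 185, 194, 211, 212, 203, 159, 201, 221, 215, 214, 209, 211, 209, 212, 206, 208, 209]
255 [218, 222, 224, 224, 225, 228, 239, 199, 108, 70, 91, 173, 201, 206, 203, 213, 214, 203, 171, 202, 216, 215, 212, 211, 210, 211, 205, 206
[... 844 characters left out ...]
3, 71, 41, 152, 180, 181, 182, 187, 193, 204, 165, 131, 192, 208, 204, 207, 202, 204]
262 [214, 215, 216, 220, 216, 219, 222, 225, 224, 223, 224, 235, 193, 110, 63, 112, 176, 186, 179, 182, 194, 196, 203, 199, 209, 205, 205, 204, 204, 207]
263 [218, 216, 221, 220, 223, 222, 220, 223, 221, 221, 223, 226, 235, 147, 69, 41, 138, 179, 181, 181, 192, 192, 195, 183, 188, 201, 207, 208, 209, 208]
264 [217, 218, 220, 222, 219, 220, 224, 220, 218, 221, 219, 221, 224, 179, 160, 101, 40, 161, 182, 183, 186, 189, 192, 204, 185, 201, 210, 211, 212, 212]
265 [217, 220, 220, 220, 217, 221, 223, 221, 223, 215, 216, 216, 223, 229, 211, 123, 61, 119, 183, 189, 182, 186, 195, 196, 199, 195, 201, 206, 207, 201]
```

Run:
```python
from h import *
f=load("t10"); print(onz(f,350.3,255,.016))
plan([((.455,-.0985,.131),34)])
```

```text
[ 0.50489454 -0.06573729  0.016     ]
t 24.52 p [ 0.307  -0.3284  0.1952] rot [179.93  -0.    89.98] q [-0.95 -0.13  1.64  0.    1.63 -0.95] F [0.4 0.4 0.3]
[229.9, 147.8, 64.4, 0.1, -0.0, 56.0] |d| 281
```

```bash
python3 -m inch '[[140,45,30,0,0,0,10],[140,90,60,10,0,0,20],[140,135,90,20,0,0,30],[140,180,120,40,0,0,40],[140,230,148,64,0,0,50],[140,230,148,64,0,0,56],[140,230,148,64,0,0,56],[140,230,148,64,0,0,56]]'
python3 - <<'E'
from h import *
from plant import ctrl
w=grab("wrist","w11"); plan([]); st=ctrl.state(); R0=R.from_euler("xyz",st["ee_rot"]); p0=st["ee_pos"]
im=w["image"].max(2).astype(int)
for r in(60,100,120,180,200,220): print(r,im[r,280:371:2].tolist())
for c in(300,305,345,350): print(c,im[110:180,c].tolist())
E
```

```text
clock: 25.52
ee_pos: [0.4549, -0.0997, 0.1313]
ee_rot: [3.141, 0.0, 0.595]
force: [-0.3, 0.0, -0.5]
opening: 0.453
grasp_force: 0.0
t 25.57 p [ 0.4548 -0.1002  0.1315] rot [ 1.7995e+02 -1.0000e-02  3.3970e+01] q [-0.34 -0.07  1.71 -0.    1.5   0.64] F [ 1.  -1.   0.6]
60 [182, 181, 185, 185, 183, 186, 185, 183, 191, 188, 186, 189, 108, 98, 97, 84, 155, 161, 156, 158, 164, 159, 162, 164, 170, 167, 161, 166, 155, 172, 180, 178, 175, 176, 173, 181, 183, 180, 182, 184, 181, 180, 185, 186, 183, 182]
100 [188, 190, 191, 191, 190, 192, 192, 193, 192, 186, 182, 188, 88, 95, 98, 96, 121, 162, 156, 156, 162, 164, 164, 166, 165, 167, 165, 167, 154, 176, 180, 184, 183, 182, 186, 186, 184, 188, 188, 190, 189, 192, 189, 192, 192, 191]
120 [190, 189, 191, 193, 190, 192, 192, 188, 192, 193, 189, 195, 127, 94, 98, 95, 106, 162, 156, 157, 161, 167, 162, 167, 167, 170, 169, 167, 158, 176, 182, 185, 185, 181, 180, 185, 184, 184, 179, 188, 185, 187, 186, 187, 186, 186]
180 [94, 96, 97, 100, 95, 93, 94, 90, 94, 94, 95, 95, 96, 96, 95, 90, 89, 79, 69, 159, 157, 161, 164, 171, 176, 176, 176, 175, 160, 170, 
[... 1187 characters left out ...]
187, 186, 181, 187, 185, 184, 186, 180, 185, 182, 181, 183, 183, 180, 185, 182, 186, 184, 180, 185, 183, 151, 57, 114, 156, 174, 175, 173, 170, 171, 171, 173, 175, 172, 162, 107, 189, 184, 184, 183, 181, 183, 184, 182, 184, 181, 188, 186, 184, 182, 183, 181, 181, 186, 183, 182, 180, 180, 181, 182, 179, 186, 168, 63, 66, 60, 100, 178, 180, 176]
350 [186, 187, 185, 188, 187, 183, 182, 185, 183, 187, 185, 183, 180, 185, 181, 179, 184, 180, 177, 186, 184, 183, 186, 178, 173, 146, 146, 148, 147, 145, 177, 172, 176, 176, 174, 175, 180, 185, 183, 186, 179, 182, 179, 185, 181, 181, 182, 181, 182, 178, 183, 180, 178, 180, 183, 184, 181, 181, 181, 182, 181, 180, 178, 177, 179, 175, 175, 176, 176, 174]
```

Run:
```python
from h import *
w=load("w11"); m=onz(w,324.8,139.5,.016); print(m)
y=np.radians(34); t=m+.04*np.array([np.cos(y),np.sin(y),0])
plan([((t[0],t[1],.05),34),((t[0],t[1],.0),34)])
```

```text
[ 0.50576615 -0.06531121  0.016     ]
t 25.57 p [ 0.4548 -0.1002  0.1315] rot [ 1.7995e+02 -1.0000e-02  3.3970e+01] q [-0.34 -0.07  1.71 -0.    1.5   0.64] F [ 1.  -1.   0.6]
[101.7, -0.6, 81.5, 0.1, -0.0, -0.0] |d| 130
[101.7, -0.6, 131.5, 0.1, -0.0, -0.0] |d| 166
```

```bash
python3 -m inch '[[140,50,0,20,0,0,0],[140,102,0,50,0,0,0],[140,102,0,90,0,0,0],[140,102,0,120,0,0,0],[140,102,0,129,0,0,0],[140,102,0,129,0,0,0],[140,102,0,129,0,0,0]]'; python3 -m inch '[[140,0,0,2,0,0,0],[140,0,0,4,0,0,0],[140,0,0,4,0,0,0]]';  python3 -m inch '[[140,0,0,2,0,0,0],[140,0,0,4,0,0,0],[140,0,0,4,0,0,0]]'
```

```text
clock: 26.45
ee_pos: [0.5407, -0.0439, 0.0041]
ee_rot: [3.139, -0.003, 0.59]
force: [0.5, 0.2, 0.2]
opening: 0.453
grasp_force: 0.0
clock: 26.82
ee_pos: [0.5391, -0.0432, -0.002]
ee_rot: [3.142, 0.0, 0.591]
force: [0.6, -0.1, 0.7]
opening: 0.451
grasp_force: 0.0
clock: 27.2
ee_pos: [0.539, -0.0432, -0.0064]
ee_rot: [-3.141, 0.001, 0.591]
force: [0.3, -0.1, -0.5]
opening: 0.448
grasp_force: 0.0
```

```bash
python3 -m inch '[[200,0,0,0,0,0,0],[255,0,0,0,0,0,0],[255,0,0,0,0,0,0],[255,0,0,0,0,0,0]]' 90; python3 -m inch '[[255,0,0,-3,0,0,0],[255,0,0,-10,0,0,0],[255,0,0,-25,0,0,0],[255,0,0,-25,0,0,0]]'
```

```text
clock: 27.7
ee_pos: [0.5395, -0.0434, -0.0057]
ee_rot: [3.141, -0.0, 0.591]
force: [-0.8, -0.5, 2.2]
opening: 0.158
grasp_force: 90.6
clock: 28.2
ee_pos: [0.5409, -0.0435, 0.0212]
ee_rot: [3.138, -0.003, 0.591]
force: [0.9, 0.3, -1.6]
opening: 0.154
grasp_force: 90.1
```

```bash
python3 -m inch '[[255,0,0,-40,0,0,0],[255,0,0,-90,0,0,0],[255,0,0,-140,0,0,0],[255,0,0,-150,0,0,0],[255,0,0,-150,0,0,0]]'
python3 - <<'E'
from h import *
from plant import ctrl
w=grab("wrist","w12"); plan([((.42,.03,.17),110),(H(-.04,0,.11),193.9)])
st=ctrl.state(); R0=R.from_euler("xyz",st["ee_rot"]); p0=st["ee_pos"]
im=w["image"].max(2).astype(int)
# bar is beyond the tool's -x side (toward nose) : probably hidden; check cone end and lug prediction
for x,z in((35,-6),(15,-6),(-40,-14)): print(x,z,proj(w,p0+R0.apply(np.array([x,0,z])/1e3)))
for r in(200,230,250,270,290): print(r,im[r,284:365:2].tolist())
E
```

```text
clock: 28.82
ee_pos: [0.5393, -0.0432, 0.1691]
ee_rot: [3.141, -0.001, 0.591]
force: [0.3, 0.1, -2.3]
opening: 0.159
grasp_force: 90.1
t 28.88 p [ 0.5384 -0.0431  0.1674] rot [-1.799e+02  1.100e-01  3.384e+01] q [-0.18  0.08  1.48 -0.    1.58  0.8 ] F [ 0.5  0.1 -2.2]
[-57.6, -126.6, -2.3, -0.2, 0.0, -76.2] |d| 139
[29.9, -154.5, 1.6, -0.2, -0.1, -160.1] |d| 157
35 -6 [324.75856787 238.25395985]
15 -6 [324.68176691 287.38299844]
-40 -14 [324.63448801 418.3644312 ]
200 [195, 194, 192, 196, 194, 193, 194, 191, 191, 193, 194, 196, 196, 199, 197, 123, 185, 197, 194, 195, 194, 198, 195, 191, 185, 188, 191, 193, 195, 191, 193, 193, 191, 192, 186, 189, 189, 189, 191, 190, 196]
230 [198, 200, 196, 198, 199, 196, 193, 194, 197, 193, 188, 196, 193, 192, 195, 196, 197, 198, 196, 196, 197, 198, 194, 192, 191, 191, 188, 191, 187, 194, 193, 199, 197, 198, 194, 196, 200, 200, 201, 200, 198]
250 [200, 198, 198, 200, 196, 199, 196, 195, 194, 199, 194, 198, 196, 199, 197, 199, 126, 100, 123, 149, 153, 137, 137, 197, 193, 187, 191, 190, 189, 184, 183, 188, 191, 188, 190, 191, 188, 188, 191, 193, 191]
270 [194, 196, 195, 195, 196, 196, 197, 194, 196, 195, 192, 193, 201, 88, 74, 71, 116, 137, 146, 150, 143, 159, 151, 137, 138, 65, 185, 191, 185, 182, 188, 187, 188, 183, 185, 188, 92, 187, 185, 184, 182]
290 [194, 193, 196, 194, 198, 189, 194, 193, 188, 149, 61, 75, 70, 75, 75, 76, 78, 81, 83, 83, 83, 81, 80, 79, 78, 75, 76, 74, 70, 61, 183, 183, 182, 181, 181, 177, 181, 176, 184, 176, 177]
```

Run:
```python
from h import *
from plant import ctrl
w=load("w12"); st=ctrl.state(); R0=R.from_euler("xyz",st["ee_rot"]); p0=st["ee_pos"]
im=w["image"].max(2).astype(int)
for r in range(234,256,2): print(r,im[r,308:341].tolist())
for x in(30,35,40): print(x,proj(w,p0+R0.apply(np.array([x,0,-14])/1e3)))
```

```text
234 [199, 197, 196, 199, 200, 197, 201, 200, 197, 192, 195, 189, 192, 196, 194, 195, 196, 195, 195, 195, 193, 195, 193, 193, 195, 192, 191, 189, 188, 192, 193, 191, 194]
236 [202, 201, 203, 202, 198, 198, 199, 198, 197, 197, 195, 197, 195, 199, 198, 198, 194, 194, 193, 194, 195, 195, 192, 194, 193, 194, 193, 189, 191, 189, 192, 193, 193]
238 [198, 203, 201, 202, 205, 198, 202, 200, 202, 201, 199, 197, 198, 198, 197, 199, 197, 196, 196, 195, 196, 193, 196, 189, 195, 193, 192, 192, 191, 187, 191, 187, 190]
240 [198, 197, 197, 197, 197, 196, 196, 197, 197, 199, 198, 198, 197, 199, 197, 197, 198, 195, 194, 198, 196, 198, 196, 195, 192, 191, 195, 197, 193, 191, 190, 190, 188]
242 [194, 195, 195, 194, 191, 195, 197, 197, 195, 196, 196, 201, 203, 201, 202, 203, 201, 196, 200, 195, 197, 198, 197, 197, 194, 197, 197, 195, 197, 194, 191, 192, 189]
244 [198, 198, 194, 193, 195, 198, 197, 197, 199, 201, 150, 88, 62, 61, 65, 65, 69, 70, 122, 191, 196, 195, 194, 198, 196, 195, 195, 194, 195, 192, 193, 192, 191]
246 [195, 196, 196, 194, 195, 196, 197, 197, 202, 172, 91, 92, 114, 128, 126, 148, 154, 146, 128, 164, 192, 193, 193, 193, 193, 194, 194, 193, 191, 192, 190, 193, 189]
248 [193, 194, 193, 194, 194, 197, 199, 199, 173, 89, 75, 107, 118, 136, 143, 151, 154, 147, 138, 105, 185, 195, 193, 191, 192, 189, 187, 189, 191, 190, 192, 191, 189]
250 [196, 197, 199, 195, 197, 196, 199, 205, 126, 66, 100, 110, 123, 139, 149, 150, 153, 151, 137, 131, 137, 192, 197, 193, 193, 190, 187, 187, 191, 191, 190, 189, 189]
252 [192, 195, 194, 194, 196, 198, 199, 170, 86, 87, 108, 112, 130, 138, 144, 149, 155, 153, 144, 139, 104, 136, 187, 190, 192, 189, 188, 190, 189, 186, 190, 189, 187]
254 [191, 188, 189, 191, 192, 197, 169, 86, 70, 103, 109, 119, 133, 141, 145, 150, 156, 150, 144, 137, 137, 99, 181, 193, 189, 191, 187, 189, 188, 191, 189, 185, 189]
30 [324.90149282 258.23137849]
35 [324.92410031 245.00293194]
40 [324.94728435 231.48823776]
```

The bar is held with the cone tip 35.5 mm ahead of the TCP (so its middle is at −39.5 mm) and its axis 14 mm behind the TCP. I'll swing it to above the holder.

```bash
python3 -m inch '[[255,-30,-20,-2,0,0,-10],[255,-58,-40,-2,0,0,-20],[255,-70,-60,-2,0,0,-30],[255,-70,-80,-2,0,0,-40],[255,-65,-100,-2,0,0,-50],[255,-60,-125,-2,0,0,-60],[255,-58,-127,-2,0,0,-70],[255,-58,-127,-2,0,0,-80],[255,-50,-130,-2,0,0,-90],[255,-40,-135,-2,0,0,-100],[255,-20,-140,-2,0,0,-110],[255,-10,-145,-2,0,0,-120]]'
python3 - <<'E'
from h import *
plan([(H(-.0395,0,.11),193.9)])
E
```

```text
clock: 30.38
ee_pos: [0.4489, 0.0721, 0.1676]
ee_rot: [-3.139, -0.006, 2.691]
force: [-0.2, 0.9, -2.2]
opening: 0.155
grasp_force: 90.0
t 30.38 p [0.4489 0.0721 0.1676] rot [-179.83   -0.32  154.19] q [ 0.03 -0.11  1.67  0.    1.58 -1.09] F [-0.2  0.9 -2.2]
[-12.9, 39.5, 1.5, -0.0, -0.4, -39.7] |d| 42
```

```bash
python3 -m inch '[[255,0,10,0,0,0,-10],[255,-5,25,0,0,0,-20],[255,-10,35,0,0,0,-30],[255,-13,39,0,0,0,-39.5],[255,-13,39,0,0,0,-39.5],[255,-13,39,0,0,0,-39.5],[255,-13,39,0,0,0,-39.5],[255,-13,39,0,0,0,-39.5]]'
python3 - <<'E'
from h import *
from plant import ctrl
plan([(H(-.0395,0,.11),193.9),(H(-.0395,0,.02),193.9),(H(-.0395,0,-.014),193.9)])
w=grab("wrist","w13"); st=ctrl.state(); R0=R.from_euler("xyz",st["ee_rot"]); p0=st["ee_pos"]
im=w["image"].max(2).astype(int)
for r in (240,244,248,252): print(r,im[r,308:341].tolist())
# top/side: measure nose/lug of the held bar
f=grab("top","t13"); g=grab("side","s13")
for n,x in(("mid",-39.5),("nose",-114.5),("cone",35.5)):
    P=p0+R0.apply(np.array([x,0,-14])/1e3); print(n,P.round(4),proj(f,P).round(1),proj(g,P).round(1))
u,v=proj(f,p0+R0.apply(np.array([-105,0,-22])/1e3)).astype(int)
for r in range(v-16,v+14,2): print(r,f["image"][r,u-12:u+14].max(1).tolist())
print(u,v)
E
```

```text
clock: 31.38
ee_pos: [0.4788, 0.1008, 0.1709]
ee_rot: [-3.141, -0.0, -2.909]
force: [0.2, 1.1, -1.8]
opening: 0.158
grasp_force: 90.0
t 31.38 p [0.4788 0.1008 0.1709] rot [-1.7999e+02 -1.0000e-02 -1.6670e+02] q [ 0.09 -0.03  1.59 -0.    1.58 -1.71] F [ 0.2  1.1 -1.8]
[0.9, 1.5, 4.9, -0.0, -0.0, -0.6] |d| 5
[0.9, 1.5, 94.9, -0.0, -0.0, -0.6] |d| 95
[0.9, 1.5, 128.9, -0.0, -0.0, -0.6] |d| 129
240 [71, 72, 72, 71, 71, 73, 75, 73, 72, 69, 72, 71, 77, 72, 73, 71, 70, 73, 74, 72, 72, 72, 75, 72, 75, 68, 68, 75, 73, 72, 73, 72, 73]
244 [35, 37, 29, 35, 37, 37, 35, 38, 36, 30, 54, 63, 64, 67, 65, 63, 68, 60, 42, 33, 37, 31, 32, 32, 34, 38, 38, 39, 28, 31, 30, 29, 32]
248 [32, 35, 31, 25, 32, 30, 30, 26, 33, 102, 128, 142, 157, 171, 175, 159, 142, 118, 108, 66, 33, 34, 32, 33, 34, 34, 29, 29, 30, 32, 32, 36, 28]
252 [29, 33, 34, 35, 34, 30, 25, 56, 111, 130, 142, 147, 163, 174, 176, 157, 140, 138, 117, 105, 76, 46, 36, 32, 31, 30, 36, 35, 36, 34, 31, 30, 32]
mid [0.5174 0.1099 0.1851] [272.8 241.3] [298.4 184.7]
nose [0.5904 0.1271 0.1851] [266.  206.6] [323.9 180.7]
cone [0.4444 0.0926 0.185
[... 1265 characters left out ...]
219, 217, 217, 216, 217, 227, 174, 107, 135, 173, 181, 151, 136, 195, 225, 227, 209, 139, 50, 32, 51, 49, 52]
214 [213, 214, 217, 222, 226, 215, 208, 212, 213, 161, 97, 117, 157, 163, 148, 140, 184, 146, 84, 55, 27, 34, 43, 60, 61, 64]
216 [221, 230, 202, 113, 49, 43, 52, 53, 48, 78, 165, 191, 183, 175, 170, 175, 193, 138, 35, 23, 39, 39, 33, 58, 68, 60]
218 [98, 100, 53, 44, 65, 55, 63, 65, 59, 47, 148, 189, 178, 178, 175, 178, 198, 138, 45, 29, 33, 44, 41, 50, 56, 64]
220 [32, 44, 36, 33, 47, 48, 46, 39, 44, 40, 58, 77, 73, 79, 56, 41, 48, 51, 37, 33, 40, 41, 39, 42, 33, 37]
222 [45, 42, 43, 42, 44, 46, 46, 45, 40, 45, 46, 42, 40, 47, 46, 48, 42, 43, 43, 50, 49, 49, 47, 44, 48, 47]
266 210
```

The nose shows at (266,207) in the top view, as predicted, so the bar is aligned. Lowering.

```bash
python3 -m inch '[[255,1,1.5,30,0,0,-0.6],[255,1,1.5,60,0,0,-0.6],[255,1,1.5,85,0,0,-0.6],[255,1,1.5,96,0,0,-0.6],[255,1,1.5,96,0,0,-0.6],[255,1,1.5,96,0,0,-0.6],[255,1,1.5,96,0,0,-0.6]]'
python3 - <<'E'
from h import *
plan([(H(-.0395,0,.02),193.9),(H(-.0395,0,-.014),193.9)])
E
```

```text
clock: 32.4
ee_pos: [0.4787, 0.1022, 0.0764]
ee_rot: [-3.141, 0.003, -2.898]
force: [0.5, 1.1, -1.8]
opening: 0.153
grasp_force: 90.1
t 32.4 p [0.4787 0.1022 0.0764] rot [-1.7997e+02  1.5000e-01 -1.6605e+02] q [ 0.09  0.03  1.73 -0.    1.38 -1.72] F [ 0.5  1.1 -1.8]
[1.0, 0.0, 0.4, -0.0, 0.2, 0.0] |d| 1
[1.1, 0.1, 34.4, -0.0, 0.2, 0.0] |d| 34
```

```bash
python3 -m inch '[[255,1,0,4,0,0,0],[255,1,0,8,0,0,0],[255,1,0,12,0,0,0],[255,1,0,16,0,0,0],[255,1,0,16,0,0,0]]'; python3 -m inch '[[255,0,0,3,0,0,0],[255,0,0,6,0,0,0],[255,0,0,9,0,0,0],[255,0,0,9,0,0,0]]'
```

```text
clock: 33.02
ee_pos: [0.4763, 0.1018, 0.0584]
ee_rot: [3.141, -0.001, -2.898]
force: [0.6, 0.3, -1.3]
opening: 0.154
grasp_force: 90.1
clock: 33.52
ee_pos: [0.4764, 0.1018, 0.0496]
ee_rot: [-3.142, -0.001, -2.898]
force: [-1.0, 0.4, -2.2]
opening: 0.156
grasp_force: 90.1
```

```bash
python3 -m inch '[[255,0,0,2,0,0,0],[255,0,0,4,0,0,0],[255,0,0,5,0,0,0],[255,0,0,5,0,0,0]]'; python3 -m inch '[[255,0,0,1,0,0,0],[255,0,0,2,0,0,0],[255,0,0,2,0,0,0]]'
```

```text
clock: 34.02
ee_pos: [0.4766, 0.1019, 0.0449]
ee_rot: [-3.142, -0.0, -2.898]
force: [-0.1, 0.8, -2.0]
opening: 0.155
grasp_force: 90.1
clock: 34.4
ee_pos: [0.4766, 0.1019, 0.0429]
ee_rot: [-3.142, -0.0, -2.898]
force: [0.4, 0.1, -1.8]
opening: 0.16
grasp_force: 90.1
```

```bash
python3 -m inch '[[255,0,0,1,0,0,0],[255,0,0,1.5,0,0,0],[255,0,0,1.5,0,0,0]]'; python3 -m inch '[[255,0,0,1,0,0,0],[255,0,0,1,0,0,0]]'
```

```text
clock: 34.78
ee_pos: [0.4768, 0.1019, 0.0422]
ee_rot: [-3.141, 0.0, -2.898]
force: [-2.3, -0.5, 5.1]
opening: 0.158
grasp_force: 90.8
clock: 35.02
ee_pos: [0.4768, 0.1018, 0.0421]
ee_rot: [-3.141, 0.0, -2.898]
force: [-6.8, -1.1, 9.3]
opening: 0.154
grasp_force: 91.6
```

Floor contact comes at TCP z = 0.042, exactly the expected home height. Releasing and checking.

```bash
python3 -m inch '[[150,0,0,-1,0,0,0],[150,0,0,-1,0,0,0],[140,0,0,-1,0,0,0],[140,0,0,-10,0,0,0],[140,0,0,-50,0,0,0],[140,30,0,-100,0,0,0],[140,70,0,-125,0,0,0],[140,70,0,-125,0,0,0],[140,70,0,-125,0,0,0]]'
python3 - <<'E'
from h import *
f=grab("top","t14"); g=grab("side","s14"); plan([(H(.022,-.085,.12),193.9),(H(.022,-.085,.12),13.9)])
print([(c.item(),v) for c,v in collar(f) if v<70],[(c.item(),v) for c,v in collar(g) if v<70])
for n,im in(("top",f),("side",g)):
  for x in(-.075,0,.075): print(n,x,proj(im,H(x,0,.0)).round(1))
u,v=proj(g,H(-.065,0,0)).astype(int)
for r in range(v-8,v+10): print(r,g["image"][r,u-16:u+18].max(1).tolist())
print(u)
u,v=proj(f,H(.07,0,0)).astype(int)
for r in range(v-8,v+10): print(r,f["image"][r,u-12:u+12].max(1).tolist())
print(u)
E
```

```text
clock: 36.15
ee_pos: [0.409, 0.0851, 0.1654]
ee_rot: [-3.141, 0.001, -2.898]
force: [0.7, -0.6, 0.0]
opening: 0.451
grasp_force: 0.0
t 36.25 p [0.4088 0.0851 0.1643] rot [ 1.7998e+02 -1.2000e-01 -1.6605e+02] q [ 0.07 -0.19  1.75 -0.    1.58 -1.75] F [ 0.7 -0.4  0.2]
[-132.4, -85.2, -12.0, 0.0, -0.1, 0.0] |d| 158
[-132.4, -85.2, -12.0, 0.2, 0.0, -180.0] |d| 158
[(0.35, 65), (0.4, 59), (0.45, 56), (1.35, 69), (1.5, 63), (1.55, 45), (1.6, 33), (1.65, 18), (1.7, 14), (1.75, 16), (1.8, 60)] [(1.7, 63), (1.75, 42), (1.8, 44)]
top -0.075 [283.3 278.1]
top 0 [276.8 247. ]
top 0.075 [270.4 216.2]
side -0.075 [274.8 229.2]
side 0 [299.6 224.6]
side 0.075 [323.7 220.1]
220 [120, 122, 121, 121, 125, 138, 171, 198, 207, 208, 209, 208, 208, 207, 208, 206, 206, 207, 208, 209, 209, 209, 210, 210, 209, 209, 208, 203, 185, 147, 109, 100, 103, 107]
221 [121, 120, 122, 121, 124, 136, 164, 192, 205, 208, 208, 208, 207, 208, 208, 207, 206, 207, 208, 210, 210, 209, 210, 210, 211, 210, 207, 202, 185, 149, 115, 114, 119, 126]
222 [120, 121, 120, 120, 120, 127, 151, 181, 201, 208, 209, 208, 208, 209, 208, 207
[... 3952 characters left out ...]
, 162, 184, 164, 103, 33, 30, 37, 41, 57, 65, 62, 65]
222 [58, 66, 61, 61, 67, 61, 56, 51, 60, 33, 50, 109, 161, 180, 170, 124, 55, 25, 37, 40, 56, 64, 59, 63]
223 [49, 59, 61, 61, 60, 62, 62, 55, 56, 35, 35, 96, 149, 162, 153, 151, 95, 31, 29, 35, 43, 62, 60, 62]
224 [43, 56, 63, 62, 56, 68, 59, 50, 59, 40, 36, 120, 165, 146, 129, 171, 160, 84, 29, 36, 34, 58, 63, 63]
225 [28, 51, 64, 64, 63, 65, 56, 51, 53, 41, 96, 177, 193, 177, 169, 174, 202, 127, 27, 37, 30, 57, 68, 62]
226 [22, 55, 65, 60, 60, 70, 58, 55, 50, 45, 124, 175, 176, 166, 166, 176, 189, 114, 22, 27, 40, 54, 57, 64]
227 [18, 48, 64, 59, 63, 64, 58, 53, 51, 49, 49, 141, 176, 170, 169, 170, 187, 123, 32, 35, 33, 42, 61, 62]
270
```

The bar is home: the cone tip is at (274.5,229) in the side view and the nose end at row 217 in the top view, both as predicted, and the collar is at about 1.7. Next I'll close the collar from the −y side.

```bash
python3 -m inch '[[255,0,-45,-10,0,0,0],[255,0,-88,-10,0,0,0],[255,-50,-89,-10,0,0,0],[255,-100,-89,-10,0,0,0],[255,-132,-89,0,0,0,0],[255,-132,-89,40,0,0,0],[255,-132,-89,72,0,0,0],[255,-132,-89,72,0,0,0],[255,-132,-89,72,0,0,0]]'
python3 - <<'E'
from h import *
a=[(-70.7,35),(-51.5,51),(-28,60),(-3,63),(9.6,61),(20.5,58),(31.3,52),(41,44)]
plan([(H(.022,y/1e3,z/1e3),193.9) for y,z in a])
E
```

```text
clock: 37.38
ee_pos: [0.559, 0.0304, 0.0938]
ee_rot: [-3.141, 0.0, -2.898]
force: [1.1, -0.3, -0.3]
opening: -0.004
grasp_force: 0.0
t 37.38 p [0.559  0.0304 0.0938] rot [-1.7999e+02  2.0000e-02 -1.6605e+02] q [-0.05  0.17  1.54 -0.    1.43 -1.86] F [ 1.1 -0.3 -0.3]
[0.3, 18.3, 2.8, -0.0, 0.0, 0.0] |d| 19
[0.3, 37.5, -13.2, -0.0, 0.0, 0.0] |d| 40
[0.2, 61.0, -22.2, -0.0, 0.0, 0.0] |d| 65
[0.2, 86.0, -25.2, -0.0, 0.0, 0.0] |d| 90
[0.2, 98.6, -23.2, -0.0, 0.0, 0.0] |d| 101
[0.2, 109.5, -20.2, -0.0, 0.0, 0.0] |d| 111
[0.2, 120.3, -14.2, -0.0, 0.0, 0.0] |d| 121
[0.2, 130.0, -6.2, -0.0, 0.0, 0.0] |d| 130
```

```bash
python3 -m inch '[[255,0,10,3,0,0,0],[255,0,18,2,0,0,0],[255,0,26,-2,0,0,0],[255,0,33,-8,0,0,0],[255,0,40,-14,0,0,0],[255,0,48,-18,0,0,0],[255,0,56,-20,0,0,0],[255,0,64,-22,0,0,0],[255,0,72,-24,0,0,0],[255,0,80,-25,0,0,0],[255,0,86,-25,0,0,0],[255,0,86,-25,0,0,0]]'
python3 - <<'E'
from h import *
w=grab("wrist","w15"); print([(c.item(),v) for c,v in collar(w) if v<60])
a=[(-3,63),(9.6,61),(20.5,58),(31.3,52),(41,44)]
plan([(H(.022,y/1e3,z/1e3),193.9) for y,z in a])
E
```

```text
clock: 38.88
ee_pos: [0.5371, 0.1152, 0.1181]
ee_rot: [3.14, -0.001, -2.897]
force: [0.7, 0.9, 2.6]
opening: -0.008
grasp_force: 1.1
[(0.65, 17), (0.7, 19), (0.75, 34), (0.8, 32), (0.85, 47), (0.9, 49), (0.95, 34), (1.0, 32), (1.05, 33)]
t 38.92 p [0.5372 0.1149 0.1181] rot [ 1.7991e+02 -4.0000e-02 -1.6601e+02] q [ 0.11  0.13  1.53  0.    1.48 -1.71] F [0.2 0.9 1.2]
[-0.6, -1.2, -0.9, 0.1, -0.0, 0.1] |d| 2
[-0.7, 11.4, 1.1, 0.1, -0.0, 0.1] |d| 11
[-0.7, 22.3, 4.1, 0.1, -0.0, 0.1] |d| 23
[-0.7, 33.0, 10.2, 0.1, -0.0, 0.1] |d| 35
[-0.7, 42.7, 18.2, 0.1, -0.0, 0.1] |d| 46
```

Collar at about 0.68, as expected. Continuing.

```bash
python3 -m inch '[[255,0,6,0,0,0,0],[255,0,12,1,0,0,0],[255,0,18,3,0,0,0],[255,0,24,5,0,0,0],[255,0,29,8,0,0,0],[255,0,34,11,0,0,0],[255,0,39,15,0,0,0],[255,0,39,15,0,0,0],[255,0,39,15,0,0,0]]'
python3 - <<'E'
from h import *
w=grab("wrist","w16"); print([(c.item(),v) for c,v in collar(w) if v<60])
a=[(41,44),(44,42)]
plan([(H(.022,y/1e3,z/1e3),193.9) for y,z in a])
# grip centroid: dark blob right of predicted
im=w["image"].max(2)
for c in(0,.1,.2): print(c,[proj(w,H(x,.072*np.cos(.698+c),.072*np.sin(.698+c)+.008)).round().tolist() for x in(.015,.028,.041)])
E
```

```text
clock: 40.05
ee_pos: [0.5282, 0.152, 0.1033]
ee_rot: [3.141, -0.0, -2.898]
force: [-0.1, -0.4, -1.1]
opening: 0.002
grasp_force: 0.0
[(-0.0, 15), (0.05, 18), (0.1, 23), (0.15, 36), (0.2, 50), (0.25, 36), (0.3, 49), (0.35, 49), (0.4, 32), (0.45, 34), (0.5, 32), (0.55, 45), (0.8, 50), (0.85, 48), (0.9, 52), (1.25, 57)]
t 40.1 p [0.5282 0.1519 0.1034] rot [ 179.99    0.   -166.05] q [ 0.18  0.14  1.55  0.    1.45 -1.64] F [ 0.5 -0.1  0.2]
[-0.4, 4.7, 3.4, 0.0, 0.0, 0.0] |d| 6
[-0.4, 7.7, 5.4, 0.0, 0.0, 0.0] |d| 9
0 [[368.0, 312.0], [367.0, 341.0], [366.0, 369.0]]
0.1 [[356.0, 319.0], [356.0, 349.0], [355.0, 377.0]]
0.2 [[343.0, 325.0], [342.0, 356.0], [342.0, 385.0]]
```

```bash
python3 -m inch '[[255,0,-3,-15,0,0,0],[255,10,-10,-70,0,0,0],[255,60,-20,-80,0,0,0],[255,115,-30,-80,0,0,0],[255,115,-30,-80,0,0,0],[255,115,-30,-80,0,0,0]]'
cat >> h.py <<'E'
def blob(f,thr=45):
    """centroid pixel of the dark grip, in a box round its place at collar 0.05"""
    u,v=proj(f,H(.028,.072*np.cos(.75),.072*np.sin(.75))).astype(int)
    im=f["image"].max(2); s=45 if f["image"].shape and abs(f["k1"]-.0185)<.01 else 14
    m=(im[v-s:v+s,u-s:u+s]<thr).astype(np.uint8)
    n,l,st,ce=cv2.connectedComponentsWithStats(m)
    return [(st[i].tolist(),(ce[i]+[u-s,v-s]).round(1).tolist()) for i in range(1,n) if st[i,4]>8],(u,v)
E
python3 - <<'E'
from h import *
f=grab("top","t17");g=grab("side","s17");w=grab("wrist","w17")
for n,q in(("t",f),("s",g),("w",w)):
    print(n,blob(q)); print([(c.item(),v) for c,v in collar(q) if v<70 and c<.5])
plan([])
E
```

```text
clock: 40.85
ee_pos: [0.4247, 0.0949, 0.1848]
ee_rot: [-3.141, 0.003, -2.899]
force: [-0.6, 0.5, 0.4]
opening: -0.003
grasp_force: 0.0
t ([([19, 0, 6, 6, 25], [256.3, 226.5]), ([12, 9, 8, 11, 69], [250.4, 238.0]), ([20, 9, 8, 3, 17], [258.2, 233.8]), ([22, 15, 6, 13, 59], [259.9, 244.8])], (np.int64(249), np.int64(238)))
[(-0.05, 60), (-0.0, 51), (0.05, 14), (0.1, 12), (0.15, 23), (0.2, 40), (0.25, 63)]
s ([], (np.int64(302), np.int64(200)))
[(-0.05, 58), (-0.0, 54), (0.05, 61)]
w ([([0, 0, 90, 90, 7886], [388.4, 418.6])], (np.int64(389), np.int64(418)))
[(-0.3, 16), (-0.25, 17), (-0.2, 18), (-0.15, 16), (-0.1, 15), (-0.05, 19), (-0.0, 15), (0.05, 17), (0.1, 15), (0.15, 15), (0.2, 15), (0.25, 16), (0.3, 15), (0.35, 16), (0.4, 16), (0.45, 16)]
t 41.0 p [0.4251 0.0952 0.184 ] rot [-1.7999e+02  5.0000e-02 -1.6604e+02] q [ 0.09 -0.16  1.69  0.    1.62 -1.72] F [-0.1  0.2  0.4]
```

Run:
```python
from h import *
t0=load("top0");s0=load("side0");f=load("t17");g=load("s17")
print(blob(t0)[0]); print(blob(s0,90)[0],blob(g,90)[0])
for c in(-.1,0,.1,.2): P=H(.028,.072*np.cos(.698+c),.072*np.sin(.698+c)); print(c,proj(f,P).round(1),proj(g,P).round(1))
```

```text
[([19, 0, 6, 6, 27], [256.3, 226.6]), ([11, 9, 8, 12, 69], [249.3, 238.4]), ([20, 9, 7, 3, 18], [258.2, 233.9]), ([22, 15, 6, 13, 59], [260.0, 244.8])]
[([10, 13, 8, 4, 23], [301.5, 200.6])] [([10, 13, 9, 4, 26], [301.7, 200.3])]
-0.1 [247.4 239. ] [302.3 202. ]
0 [248.9 238.4] [302.6 200.9]
0.1 [250.7 237.7] [303. 200.]
0.2 [252.8 237. ] [303.5 199.3]
```

The collar is within about 0.05–0.07 rad of the mark (grip at (250.4,238.0), against (249.3,238.4) at the locked start). I'll nudge it 3–4 mm more for margin.

```bash
python3 -m inch '[[255,-60,10,0,0,0,0],[255,-115,20,0,0,0,0],[255,-115,24,40,0,0,0],[255,-115,25,75,0,0,0],[255,-115,26,80,0,0,0],[255,-115,30,81,0,0,0],[255,-115,33.5,82,0,0,0],[255,-115,33.5,82,0,0,0],[255,-115,33.5,82,0,0,0]]'
python3 -m inch '[[255,0,-3,-15,0,0,0],[255,10,-10,-70,0,0,0],[255,60,-20,-80,0,0,0],[255,115,-30,-90,0,0,0],[255,140,-30,-90,0,0,0],[255,140,-30,-90,0,0,0]]'
python3 - <<'E'
from h import *
f=grab("top","t18");g=grab("side","s18")
print(blob(f)[0],blob(g,90)[0]); print([(c.item(),v) for c,v in collar(f) if v<70 and c<.5])
# bar still home: compare with frame taken right after seating
a=load("s14")["image"].astype(int);b=g["image"].astype(int); u,v=proj(g,H(-.06,0,0)).astype(int)
print("side diff cone",np.abs(a-b)[v-6:v+6,u-12:u+8].mean())
a=load("t14")["image"].astype(int);b=f["image"].astype(int); u,v=proj(f,H(.065,0,0)).astype(int)
print("top diff nose",np.abs(a-b)[v-5:v+5,u-5:u+6].mean())
print(g["image"][229,266:290].max(1).tolist())
print("bystanders",cv2.absdiff(load("top0")["image"],f["image"]).max(2)[115:340,340:545].__gt__(60).sum()) 
plan([])
E
```

```text
clock: 42.12
ee_pos: [0.5285, 0.1554, 0.1032]
ee_rot: [-3.141, 0.004, -2.898]
force: [1.3, -0.2, 1.1]
opening: 0.003
grasp_force: 0.9
clock: 42.88
ee_pos: [0.3978, 0.092, 0.1929]
ee_rot: [-3.141, 0.003, -2.899]
force: [-0.3, 0.1, 0.1]
opening: -0.0
grasp_force: 0.0
[([19, 0, 6, 6, 25], [256.3, 226.5]), ([12, 9, 8, 11, 66], [250.1, 238.2]), ([20, 9, 8, 3, 19], [258.5, 233.8]), ([22, 15, 6, 13, 60], [259.9, 244.7])] [([10, 13, 9, 4, 25], [301.8, 200.4])]
[(-0.05, 49), (-0.0, 37), (0.05, 12), (0.1, 14), (0.15, 33), (0.2, 48), (0.25, 69)]
side diff cone 11.7125
top diff nose 2.860606060606061
[176, 195, 204, 207, 207, 207, 207, 207, 204, 194, 182, 174, 170, 164, 159, 153, 144, 141, 139, 140, 141, 144, 146, 146]
bystanders 0
t 42.98 p [0.3992 0.0924 0.1922] rot [-1.7999e+02  1.0000e-01 -1.6606e+02] q [ 0.09 -0.23  1.72  0.    1.64 -1.73] F [-0.7 -0.1 -0.3]
```

```bash
python3 -m inch '[[255,-60,10,0,0,0,0],[255,-115,20,0,0,0,0],[255,-140,24,40,0,0,0],[255,-140,24,80,0,0,0],[255,-140,26,89,0,0,0],[255,-140,30,90,0,0,0],[255,-140,33.5,92,0,0,0],[255,-140,33.5,92,0,0,0],[255,-140,33.5,92,0,0,0]]'
python3 -m inch '[[255,0,-3,-15,0,0,0],[255,10,-10,-70,0,0,0],[255,60,-20,-80,0,0,0],[255,115,-30,-90,0,0,0],[255,140,-30,-90,0,0,0],[255,140,-30,-90,0,0,0],[255,140,-30,-90,0,0,0]]'
python3 - <<'E'
from h import *
f=grab("top","t19");g=grab("side","s19")
print(blob(f)[0][1],blob(g,90)[0]); print([(c.item(),v) for c,v in collar(f) if v<70 and c<.5])
print(g["image"][229,266:290].max(1).tolist()); plan([])
E
```

```text
clock: 44.1
ee_pos: [0.5277, 0.1592, 0.1014]
ee_rot: [3.141, 0.004, -2.898]
force: [1.2, 0.4, 2.3]
opening: 0.005
grasp_force: 1.0
clock: 44.98
ee_pos: [0.3985, 0.0958, 0.1901]
ee_rot: [-3.142, 0.001, -2.898]
force: [0.3, -0.3, -0.3]
opening: 0.0
grasp_force: 0.0
([11, 9, 8, 12, 65], [249.0, 238.6]) [([10, 13, 8, 4, 24], [301.5, 200.6])]
[(-0.15, 67), (-0.1, 57), (-0.05, 25), (-0.0, 13), (0.05, 14), (0.1, 40), (0.15, 62)]
[188, 200, 206, 207, 207, 207, 207, 207, 204, 194, 183, 175, 169, 166, 160, 153, 146, 140, 140, 139, 141, 144, 147, 146]
t 45.08 p [0.3986 0.0959 0.1896] rot [ 180.     -0.   -166.04] q [ 0.1  -0.22  1.73  0.    1.64 -1.72] F [ 0.3 -1.1 -0.6]
```

The grip is back at its locked place: (249.0,238.6), against (249.3,238.4) at the start. The cone edge is unchanged and the arm is clear, so I'm handing in.

```bash
python3 -c "
from plant import ctrl
print(ctrl.finish_job())"
```

```text
the job is handed in; nothing more can be done
None
```

I handed the job in at about 45 s: the bar is seated with the cone out at the front and the collar is back at its mark within about 0.03 rad by the cameras; the hand-in returned no verdict, and the bar slipped once while I regripped it on the bare table.

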